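# Make up two microscopy sample kits

### The arm

A 6-joint arm with a two-finger parallel gripper is mounted at the origin on the work surface. World frame = base frame: x ahead of the robot, y to its left, z up, the work surface at z = 0. Lengths are in m, angles in rad, forces in N, time in s.
With the tool pointing down it reaches from about 0.2 to 0.875 m from the base axis. Payload 3.4 kg.
Tool frame: the origin (TCP) lies where the fingers leave the gripper's body, on its centre line; the fingertips stand ahead of it and the grasp point (between the pads) lies 78 mm ahead of it (env.nose_length is the z of the fingertips in the tool frame, in m); z points along the fingers, y is the direction in which the jaws open and shut (so a half turn about z gives the same grasp; the last joint's range is limited). The gripper opens to 94 mm and grips with 3 to 60 N. Pads are 16 mm wide; open, the fingers measure 119 mm over their backs; the gripper's body (75 mm by 177 mm) begins 78 mm behind the grasp point.
Start: joints at [1.18, 0.276, 1.505, -0, 1.361, -0.121], TCP at [0.153, 0.554, 0.303] pointing down, gripper open.
Joint ranges: [-2.89, 2.89], [-0.75, 2.08], [0.22, 2.7], [-1.18, 4.32], [0.11, 2.71], [-2.7, 2.7]. Speed limits (rad/s): [2.57, 2.57, 3.14, 3.14, 3.14, 3.14].

### API

Orientations are given as a unit quaternion [w, x, y, z].
In Python, from workcell import env gives the robot as it stands.
- The arm moves only by the shell command python3 -m inch 'ROWS' [FORCE]. ROWS is JSON, a list of rows, each an object with "angular": the turn, a rotation vector about the tool's x, y, z in degrees, a list of three; "xyz": the shift along the tool's x, y, z in mm, a list of three; "jaw": the gripper command: -1 is shut, 1 is fully open, values between are in proportion. In form: [{"angular": [rx, ry, rz], "xyz": [tx, ty, tz], "jaw": jaw}, ...]. A call has 1 to 20 rows; each row shifts and turns the commanded pose from where the row before left it, along the tool's axes as they then stand; what a row does not reach is not made up. A row lasts 1/12 s, in which the tool goes at most 41.7 mm and 7.16 degrees, less where a joint would pass 70% of its speed; a pose out of reach is approached as far as the arm can. A call with a gripper value outside its range is refused whole. The fingers move at their own pace and stop on an object; FORCE is the grip in N (left out, the last holds). Time passes only in rows, so rows that do not move let the fingers close. It gives the time, the measured TCP pose, the force and the opening at its end, in the units of the state.
- env.observe(): the state, without advancing time (a new reading comes with each control period).
- env.get_image(name): name is "scene" or "top" or "wrist"; returns (picture, depth): 400x640x3 uint8, red, green, blue; 400x640 float32, m along the optical axis (not along the pixel's ray), 0 where there is no reading.
- env.calibration(name): a dict with "mtx" (3x3 intrinsics, pixels), "extrinsics" (4x4, takes a point from world to camera coordinates). Camera axes: x right, y down, z forward; pixel columns grow to the right and rows downward; lengths in m; the calibration is good to about 2 mm. A picture is of the moment at which its call begins: read the wrist's pose just before it. calibration takes no time and is no camera call; for the wrist camera it gives the pose at the moment of the call.
- env.hand_in(): hands the job in, once; it reports no verdict.
The state is a dict: "time_s": time; "qpos": joint angles; "qvel": joint speeds; "joint_efforts": joint torques, N m; "ee_pos": TCP position; "ee_rot": TCP orientation; "ft_force": force on the tool from outside, world axes, zero at the start; "moment": the same for the moment, N m; "finger_gap": finger opening in m.
Only numpy, scipy, OpenCV 4.12 (cv2) and the standard library are available. Lean on these libraries where they do the work, as an engineer would, in place of code of your own. Each camera call takes 0.05 s, during which the arm holds its last target.

### The job

Make up the two sample kits. In the blue-rimmed tray, put the white-lidded culture dish centred on the large ring mark with the orange-lidded dish stacked squarely on top of it, and stand the red-capped vial on the small ring mark; in the yellow-rimmed tray, stand the amber bottle on the ring mark and lay the green slide box flat on the rectangle mark, lengthwise along it. Leave the spare blue-capped vial, the glass jar and the magenta tube rack where they are.

Things in the scene. Friction and masses are not known exactly. Their poses are not given: they have to be found in the camera images.
- tray_blue: Kit tray with a blue rim, 130 x 200 mm (x by y), white 4 mm thick floor, rim 4 mm wide and 8 mm high in all; fixed to the bench. Origin at the centre of its underside on the bench, z up. Two blue ring marks (the marks are printed on the floor, 4 mm above the origin): the large one, 72 mm across, centred at x 0, y +45 mm; the small one, 40 mm across, centred at x 0, y -55 mm.
- tray_yellow: Kit tray with a yellow rim, 130 x 200 mm (x by y), white 4 mm thick floor, rim 4 mm wide and 8 mm high in all; fixed to the bench. Origin at the centre of its underside on the bench, z up. Two yellow marks (the marks are printed on the floor, 4 mm above the origin): a rectangle outline 92 mm along x by 42 mm along y, centred at x 0, y +45 mm; a ring, 52 mm across, centred at x 0, y -55 mm.
- dish_white_center (a point): Culture dish with a white lid, 60 mm diameter, 18 mm high, flat top and bottom. Loose, standing upright. The point is on its axis, half-way up; z up along the axis.
- dish_orange_center (a point): Culture dish with an orange lid, 60 mm diameter, 18 mm high, flat top and bottom. Loose, standing upright. The point is on its axis, half-way up; z up along the axis.
- vial_red_center (a point): Sample vial with a white label and a red cap, 28 mm diameter, 60 mm high. Loose, standing upright. The point is on its axis, half-way up; z up along the axis.
- bottle_center (a point): Amber reagent bottle with a white label and a white cap, body 40 mm diameter and 52 mm high, cap 26 mm diameter, 70 mm high in all. Loose, standing upright. The point is on its axis, half-way up; z up along the axis.
- mailer_center (a point): Green slide box (closed, with a small white label on top), 80 x 30 x 20 mm (x, y, z), lying flat and loose. The point is its centre; x along its length, z up.
- spare_vial_center (a point): Bystander: spare sample vial with a white label and a blue cap, 28 mm diameter, 60 mm high, loose. The point is on its axis, half-way up.
- jar: Bystander: glass jar with a white lid and a label, 70 mm diameter, 85 mm high, loose. Origin at the centre of its underside.
- tube_rack_center (a point): Bystander: magenta tube rack with coloured tube caps, 70 x 200 mm, 30 mm high (36 mm with caps), loose, at the back. The point is the centre of its block.
There are look-alikes about, which are no part of the job. Leave any purple look-alike of the part that bears vial_red_center alone.

How it is judged:
By the outcome, as a careful person would: the job done as asked, in the order asked, and still so for the second after the job is handed in, with the robot touching nothing.
It also fails if it takes over 125 s, if anything falls off the work surface, if the arm or the gripper's body presses on something with over 40 N, if the wrist force passes 120 N, or if a joint passes its speed limit or range.

## Working session

There is one attempt and no reset: what is moved stays moved. The work goes in short steps, Python scripts to look and compute and a shell command to move; the robot and the scene stay as the last step left them, time stands still between calls to the robot, and variables do not carry over. Pictures are saved under pics/ and viewed, and the job is handed in when it is done.

```bash
ls; mkdir -p pics; cat > h.py <<'E'
import numpy as np,cv2
from workcell import env
def snap(n,f):
    im,d=env.get_image(n); cv2.imwrite('pics/'+f+'.png',im[:,:,::-1]); np.save('pics/'+f+'.npy',d); c=env.calibration(n); np.savez('pics/'+f+'_c.npz',**{k:np.array(c[k]) for k in('mtx','extrinsics')}); return im,d
def ld(f):
    c=np.load('pics/'+f+'_c.npz'); return cv2.imread('pics/'+f+'.png'),np.load('pics/'+f+'.npy'),c['mtx'],c['extrinsics']
def ray(f,u,v):
    _,_,K,T=ld(f); R=T[:3,:3]; o=-R.T@T[:3,3]; return o,R.T@np.linalg.inv(K)@[u,v,1]
def atz(f,u,v,z):
    o,r=ray(f,u,v); return o+r*(z-o[2])/r[2]
def dep(f,u,v):
    d=ld(f)[1]; o,r=ray(f,u,v); return o+r*d[int(v),int(u)]
def crop(f,x0,y0,x1,y1,s,out):
    im=ld(f)[0][y0:y1,x0:x1]; cv2.imwrite('pics/'+out+'.png',cv2.resize(im,None,fx=s,fy=s,interpolation=cv2.INTER_CUBIC))
E
python3 - <<'E'
from h import *
print(env.observe(),env.nose_length)
for n in('scene','top','wrist'): snap(n,n+'0')
E
```

```text
pics
{'time_s': 0.0, 'qpos': array([ 1.17996956e+00,  2.76574901e-01,  1.50612999e+00, -7.79303443e-06,
        1.36069056e+00, -1.21004824e-01]), 'qvel': array([-0.00127644, -0.00119563,  0.00038901,  0.0011672 , -0.00089671,
        0.00071622]), 'joint_efforts': array([-2.38933331e-03, -4.04579937e+01, -2.37222451e+01,  6.98724459e-02,
        3.45365074e-02, -1.18177959e-04]), 'ee_pos': array([0.15312915, 0.55382198, 0.3018173 ]), 'ee_rot': array([-2.24486759e-04,  1.34501226e-01,  9.90913017e-01, -8.73007740e-04]), 'ft_force': array([-0.44726157, -0.1270006 ,  1.00998229]), 'moment': array([ 0.04910814, -0.03533526, -0.01861157]), 'finger_gap': 0.0941291601062228} 0.0972
```

View pics/top0.png

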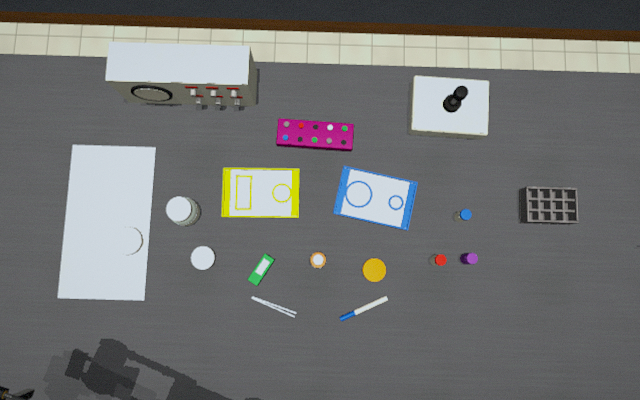

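View pics/scene0.png

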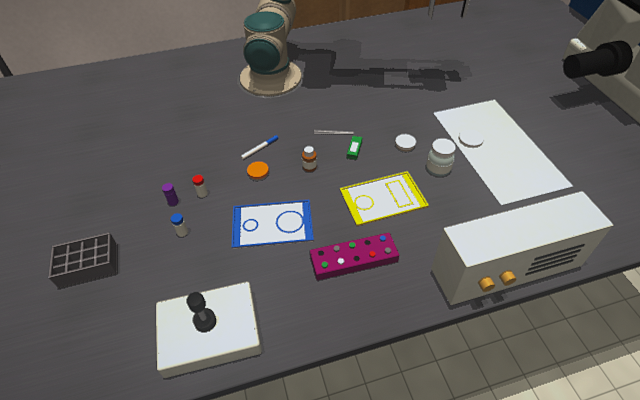

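View pics/wrist0.png

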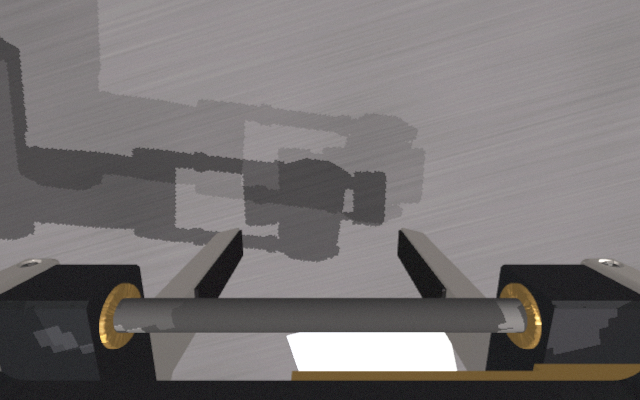

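The top view shows the yellow tray around (260,193), the blue tray around (376,198), the white dish at (203,258), a white disc on the white sheet at (131,241), the slide box at (261,269), the bottle at (318,260) and the orange dish at (374,270). The red vial is at (439,260), the purple look-alike at (470,258), the blue-capped spare at (465,215) and the jar at (182,210).

Next I'll enlarge the crops and tell the two white-lidded discs apart.

```bash
python3 - <<'E'
from h import *
crop('top0',60,140,320,300,3,'c1'); crop('top0',300,150,500,300,4,'c2'); crop('scene0',370,90,520,200,5,'c3')
o,_=ray('top0',320,200); print('top cam',o); o,_=ray('scene0',320,200); print('scene cam',o)
for n,p in dict(white=(203,258),disc2=(131,241),sheet=(100,200),mail=(261,269),bot=(318,260),orange=(374,270),red=(440,260),purple=(471,258),blue=(466,215),jar=(180,209),rack=(316,128),yt=(250,193),bt=(380,198),bench=(300,240)).items(): print(n,np.round(dep('top0',*p),4))
for n,p in dict(white=(405,142),disc2=(471,138),sheet=(500,160),orange=(258,170)).items(): print('sc',n,np.round(dep('scene0',*p),4))
E
```

```text
top cam [0.43605543 0.01532328 1.31275302]
scene cam [ 1.3365903  -0.19981013  0.91133456]
white [0.4625 0.3022 0.0169]
disc2 [0.5004 0.4889 0.0152]
sheet [ 0.6061  0.585  -0.0026]
mail [0.4389 0.1532 0.0195]
bot [0.4645 0.0096 0.0684]
orange [ 0.4444 -0.1331  0.0238]
red [ 0.4733 -0.2917  0.0606]
purple [ 0.4805 -0.3699  0.0561]
blue [ 0.5869 -0.357   0.0619]
jar [0.5784 0.3506 0.0845]
rack [0.8092 0.0246 0.0282]
yt [0.6356 0.1927 0.0019]
bt [ 0.6317 -0.1483  0.0073]
bench [0.5161 0.0574 0.0038]
sc white [0.463  0.3025 0.0144]
sc disc2 [0.5043 0.4958 0.0127]
sc sheet [0.6023 0.5366 0.0015]
sc orange [ 0.4461 -0.1325  0.0156]
```

View pics/c1.png

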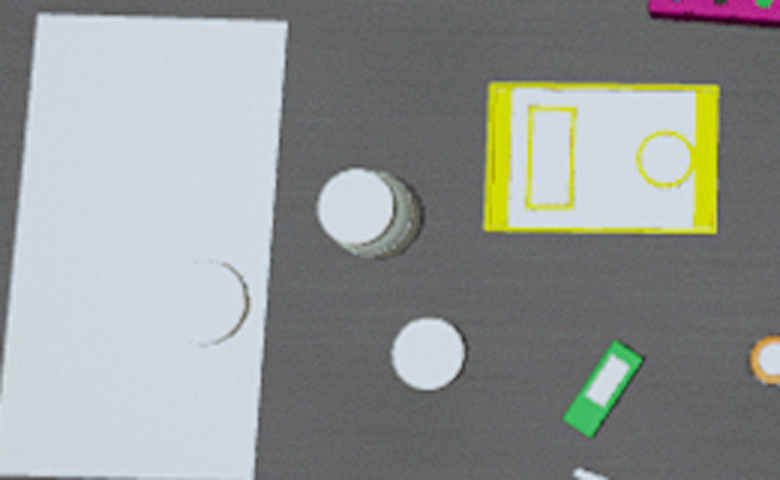

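View pics/c2.png

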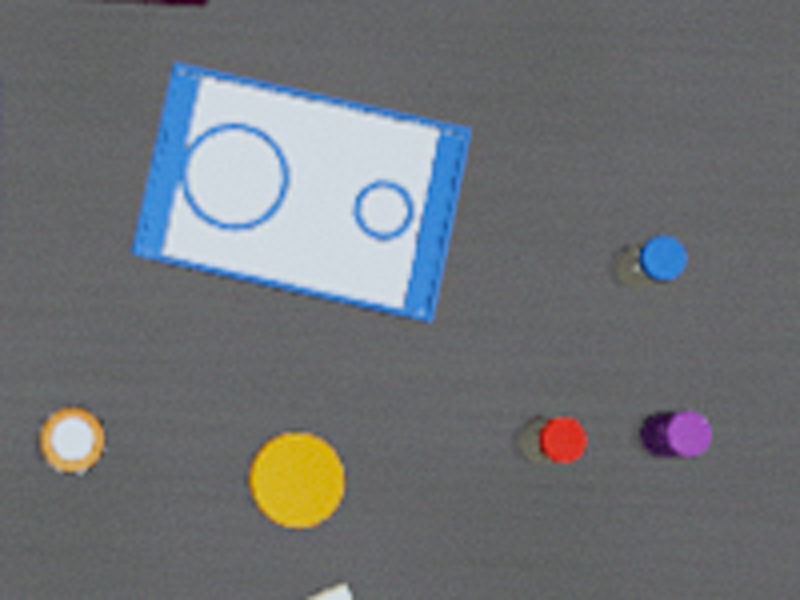

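View pics/c3.png

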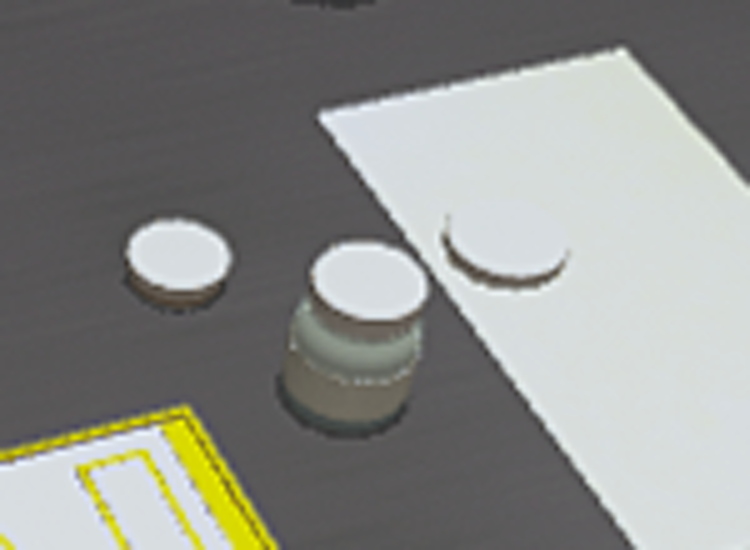

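There are two white discs. (203,258) on the bench spans about 24.5 px, or 61 mm, and its side is a full dish's height. (131,241) on the white sheet spans about 28 px, or 71 mm, and is thin. The 60 mm culture dish is therefore the one at (203,258).

Of the capped vials, (440,260) is red with a label, (470,258) is the purple look-alike and (466,215) is the blue spare. The enlarged crop c2 confirms red at (563,440) in crop coordinates. Next I'll triangulate from the top and scene views.

```bash
python3 - <<'E'
from h import *
crop('scene0',150,120,330,255,4,'c4'); crop('scene0',290,120,440,230,5,'c5')
E
```

```text
(no output)
```

View pics/c4.png

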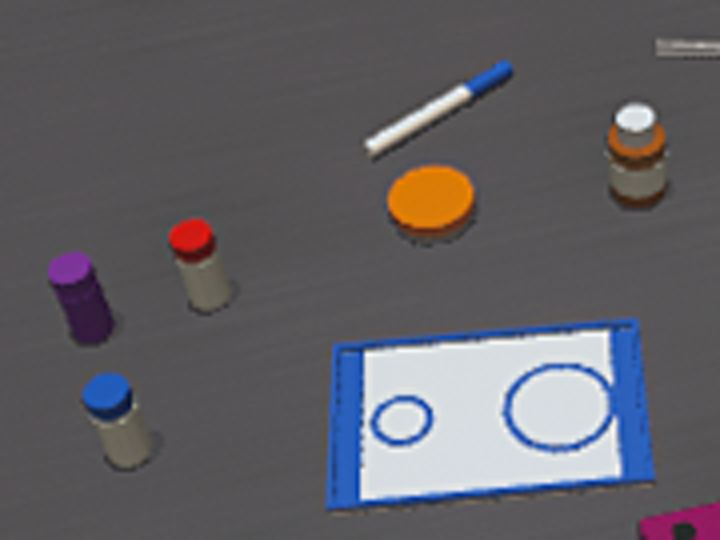

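View pics/c5.png

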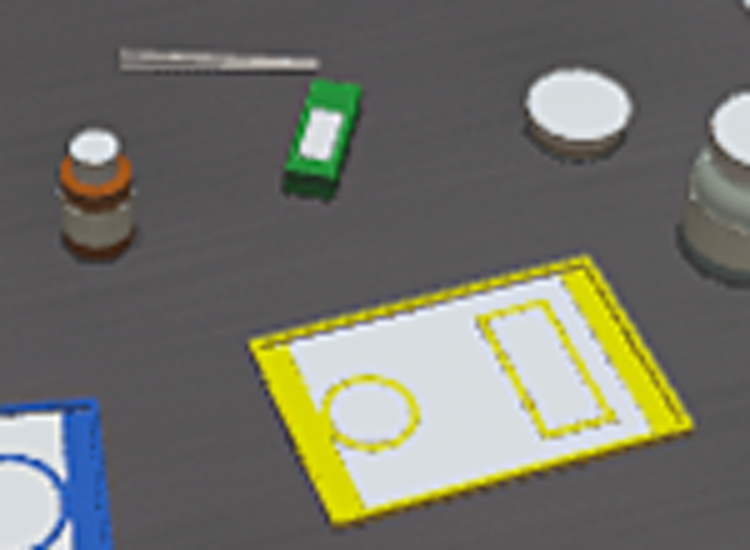

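Crops c4 and c5 show the red vial cap at c4 (192,236), the orange dish at c4 (431,199), and the blue rings at c4 (560,407) and (402,420). The bottle cap is at c5 (95,147), the box centre at c5 (324,133), the yellow ring at c5 (371,412) and the rectangle at c5 (546,369).

```bash
cat >> h.py <<'E'
def full(c,p):
    s,x,y=dict(c1=(3,60,140),c2=(4,300,150),c3=(5,370,90),c4=(4,150,120),c5=(5,290,120))[c]; return x+(p[0]+.5)/s-.5,y+(p[1]+.5)/s-.5
def tri(rs):
    A=np.zeros((3,3));b=np.zeros(3)
    for o,r in rs:
        r=r/np.linalg.norm(r);P=np.eye(3)-np.outer(r,r);A+=P;b+=P@o
    x=np.linalg.solve(A,b); return x,[np.linalg.norm(np.cross(r/np.linalg.norm(r),x-o)) for o,r in rs]
def rot():
    from scipy.spatial.transform import Rotation as Ro
    s=env.observe();q=s['ee_rot'];return s,Ro.from_quat([q[1],q[2],q[3],q[0]]).as_matrix()
def go(x,y,z,yaw=None):
    # TCP target m; yaw = azimuth (deg) of jaw (tool y) axis; order: turn first, then shift
    s,R=rot();d=0
    az=np.degrees(np.arctan2(R[1,1],R[0,1]))
    if yaw is not None:
        d=-((yaw-az+90)%180-90)  # tool z down: + turn about tool z lowers azimuth
        from scipy.spatial.transform import Rotation as Ro
        R=R@Ro.from_euler('z',d,degrees=True).as_matrix()
    # shift in tool frame
    t=R.T@(np.array([x,y,z])-s['ee_pos'])*1000
    print('pose',np.round(s['ee_pos'],4),'az',round(az,2),'tilt',np.round(R[:2,2],4),'turn z %.2f deg; then shift'%d,np.round(t,1),'t',s['time_s'],'gap',s['finger_gap'],'q',np.round(s['qpos'],2))
E
python3 - <<'E'
from h import *
L=dict(white=('c1',(429,354),'c3',(179,256),.018),orange=('c2',(297.5,480),'c4',(431,199),.018),red=('c2',(563.5,439.5),'c4',(192,236),.06),bottle=('c2',(72.5,438.5),'c5',(95,147),.07),box=('c1',(603.5,388.5),'c5',(324,133),.02),bigring=('c2',(236,176.5),'c4',(560,407),.004),small=('c2',(384,210),'c4',(402.5,420),.004),yring=('c1',(664.5,159.5),'c5',(371,412),.004),rect=('c1',(552,158),'c5',(546,369),.004))
for n,(a,p,b,q,z) in L.items():
    ra=ray('top0',*full(a,p));rb=ray('scene0',*full(b,q)); x,e=tri([ra,rb])
    print(n,np.round(x,4),'err',np.round(e,4),'top@z',np.round(atz('top0',*full(a,p),z)[:2],4),'sc@z',np.round(atz('scene0',*full(b,q),z)[:2],4))
def line(c,p,q,z):
    P=[atz('top0',*full(c,u),z) for u in(p,q)];d=P[1]-P[0];return np.degrees(np.arctan2(d[1],d[0])),np.linalg.norm(d)
print('box long',line('c1',(629.5,349.5),(577.5,427.5),.02))
print('rect long',line('c1',(528,106),(529,207),.004),line('c1',(577,108),(573,209),.004))
print('yt long edges',line('c1',(490,83),(718,87),.008),line('c1',(485,231),(717,233),.008))
print('bt edges',line('c2',(176,63),(470,128),.008),line('c2',(135,254),(433,320),.008))
c=env.calibration('wrist');T=np.array(c['extrinsics']);R=T[:3,:3];s,Rt=rot();print('wristcam in tool',Rt.T@(-R.T@T[:3,3]-s['ee_pos']),'axes',np.round(Rt.T@R.T,3),c['mtx'])
E
```

```text
white [0.4633 0.3027 0.0193] err [0.0002 0.0002] top@z [0.4633 0.3029] sc@z [0.462  0.3037]
orange [ 0.4454 -0.1338  0.0179] err [0. 0.] top@z [ 0.4454 -0.1338] sc@z [ 0.4455 -0.1339]
red [ 0.4746 -0.2924  0.0613] err [0.0003 0.0003] top@z [ 0.4746 -0.2931] sc@z [ 0.4734 -0.2922]
bottle [0.4662 0.0102 0.0726] err [0. 0.] top@z [0.4663 0.0103] sc@z [0.4635 0.0109]
box [0.4385 0.1538 0.018 ] err [0. 0.] top@z [0.4385 0.1536] sc@z [0.4405 0.153 ]
bigring [ 0.6412 -0.0917  0.0079] err [0.0004 0.0004] top@z [ 0.6418 -0.0924] sc@z [ 0.6384 -0.0908]
small [ 0.6219 -0.1889  0.0083] err [0.0002 0.0002] top@z [ 0.6224 -0.1898] sc@z [ 0.6185 -0.1887]
yring [0.6375 0.1103 0.0077] err [0.0003 0.0003] top@z [0.6382 0.1109] sc@z [0.6346 0.1113]
rect [0.6363 0.2092 0.0065] err [0.0005 0.0005] top@z [0.6366 0.2091] sc@z [0.6345 0.2108]
box long (np.float64(148.36502577490305), np.float64(0.0780940079110833))
rect long (np.float64(-176.48303027616564), np.float64(0.08938141755070134)) (np.float64(-179.5271212764953), np.float64(0.08935014491694963))
yt long edges (np.float64(-89.29630354913283), np.float64(0.19989779091073231)) (np.float64(-88.82255613557116), np.float64(0.2005661775040336))
bt edges (np.float64(-100.99339943114094), np.float64(0.19787315459839194)) (np.float64(-100.8951936635333), np.float64(0.19785613212792594))
wristcam in tool [ 6.89344348e-02  3.65004611e-05 -8.16382686e-02] axes [[-0.001 -0.971 -0.24 ]
 [ 1.    -0.001 -0.001]
 [ 0.    -0.24   0.971]] [[314.85265781   0.         319.8241523 ]
 [  0.         314.85265781 202.22356942]
 [  0.           0.           1.        ]]
```

Both views agree to about 2 mm. I'll move above the white dish for a wrist look.

```bash
python3 -c "
from h import *
go(.495,.297,.26,79.1)"
```

```text
pose [0.1532 0.5539 0.302 ] az 74.54 tilt [-0.0005 -0.0013] turn z -4.56 deg; then shift [-384.3 -187.6   42.2] t 0.15 gap 0.09408682030263249 q [ 1.18  0.28  1.51 -0.    1.36 -0.12]
```

```bash
python3 -m inch '[{"angular":[0,0,-4.6],"xyz":[0,0,0],"jaw":1},{"angular":[0,0,0],"xyz":[-32,-15.6,3.5],"jaw":1},{"angular":[0,0,0],"xyz":[-32,-15.6,3.5],"jaw":1},{"angular":[0,0,0],"xyz":[-32,-15.6,3.5],"jaw":1},{"angular":[0,0,0],"xyz":[-32,-15.6,3.5],"jaw":1},{"angular":[0,0,0],"xyz":[-32,-15.6,3.5],"jaw":1},{"angular":[0,0,0],"xyz":[-32,-15.6,3.5],"jaw":1},{"angular":[0,0,0],"xyz":[-32,-15.6,3.5],"jaw":1},{"angular":[0,0,0],"xyz":[-32,-15.6,3.5],"jaw":1},{"angular":[0,0,0],"xyz":[-32,-15.6,3.5],"jaw":1},{"angular":[0,0,0],"xyz":[-32,-15.6,3.5],"jaw":1},{"angular":[0,0,0],"xyz":[-32,-15.6,3.5],"jaw":1},{"angular":[0,0,0],"xyz":[-32,-15.6,3.5],"jaw":1},{"angular":[0,0,0],"xyz":[0,0,0],"jaw":1},{"angular":[0,0,0],"xyz":[0,0,0],"jaw":1},{"angular":[0,0,0],"xyz":[0,0,0],"jaw":1}]' 20; python3 -c "
from h import *
go(.463,.303,.2,79.1); snap('wrist','w1')"
```

```text
time_s: 1.48
ee_pos: [0.4946, 0.2981, 0.2603]
ee_rot: [-0.001, 0.095, 0.995, 0.0]
ft_force: [-0.7, -0.2, -0.5]
finger_gap: 0.0942
pose [0.4946 0.2981 0.2603] az 79.1 tilt [-0.0017  0.0002] turn z 0.00 deg; then shift [31.8 -1.1 60.3] t 1.4833 gap 0.09417147051708187 q [ 0.42  0.31  1.57  0.    1.27 -0.96]
```

View pics/w1.png

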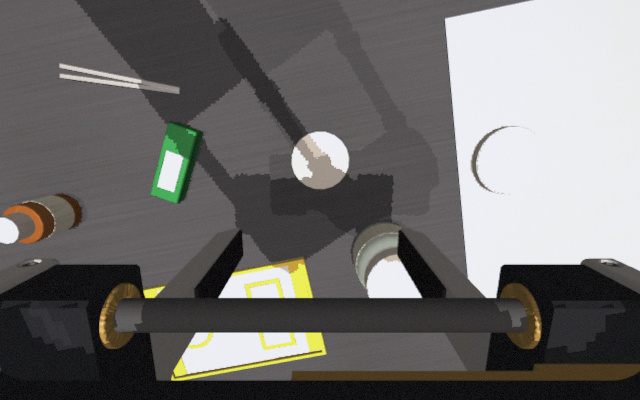

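The wrist view shows the white dish centred at (320.5,160), the box with its centre near (177,163), the yellow tray at the bottom and the jar at (385,260).

```bash
python3 - <<'E'
from h import *
a=atz('w1',320.5,160,.018);print('white wrist',a)
print(tri([ray('w1',320.5,160),ray('top0',*full('c1',(429,354)))]), 'bench depth', dep('w1',320,160),dep('w1',260,140))
# box top-face corners
im=ld('w1')[0];hsv=cv2.cvtColor(im,cv2.COLOR_BGR2HSV)
crop('w1',140,110,220,215,6,'w1b')
go(a[0],a[1],.105,79.1)
E
```

```text
white wrist [0.46128087 0.30545073 0.018     ]
(array([0.46304919, 0.30538758, 0.00581677]), [np.float64(0.0004899547392729614), np.float64(0.0004899547392730521)]) bench depth [0.46133292 0.30491848 0.01660196] [0.43006312 0.24598179 0.00139688]
pose [0.4942 0.2985 0.2605] az 79.17 tilt [-0.0011  0.0003] turn z 0.07 deg; then shift [ 33.4   0.5 155.6] t 1.5333 gap 0.0940000327414198 q [ 0.42  0.31  1.57  0.    1.27 -0.96]
```

View pics/w1b.png

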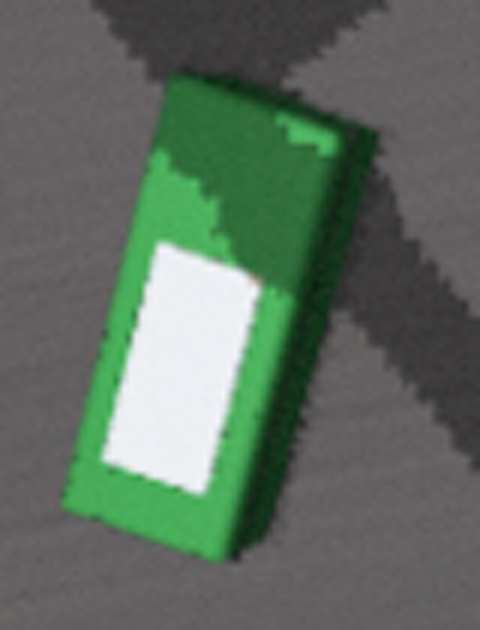

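```bash
python3 -m inch '[{"angular":[0,0,0],"xyz":[33,0.5,0],"jaw":1},{"angular":[0,0,0],"xyz":[0,0,35],"jaw":1},{"angular":[0,0,0],"xyz":[0,0,35],"jaw":1},{"angular":[0,0,0],"xyz":[0,0,35],"jaw":1},{"angular":[0,0,0],"xyz":[0,0,0],"jaw":1},{"angular":[0,0,0],"xyz":[0,0,0],"jaw":1},{"angular":[0,0,0],"xyz":[0,0,0],"jaw":1}]'; python3 -c "
from h import *
go(.4613,.3055,.102,79.1); snap('wrist','w2')"
```

```text
time_s: 2.12
ee_pos: [0.4632, 0.3059, 0.1574]
ee_rot: [0.001, 0.094, 0.996, 0.001]
ft_force: [0.5, 0.1, 0.4]
finger_gap: 0.0939
pose [0.4632 0.3059 0.1574] az 79.22 tilt [0.0022 0.0013] turn z 0.12 deg; then shift [ 1.8 -0.9 55.4] t 2.1167 gap 0.09385608690743925 q [ 0.46  0.37  1.76  0.    1.01 -0.92]
```

View pics/w2.png

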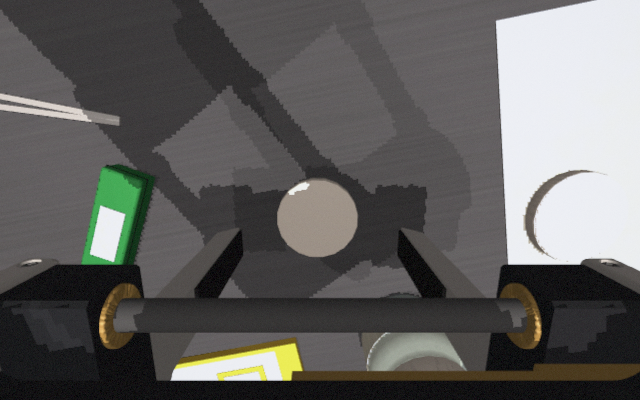

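The dish is now at (317.5,217.5), between the fingers.

```bash
python3 - <<'E'
from h import *
a=atz('w2',317.5,217.5,.018);print(a, tri([ray('w2',317.5,217.5),ray('w1',320.5,160)]))
go(a[0],a[1],.102,79.1)
E
```

```text
[0.46143452 0.30489449 0.018     ] (array([0.46107213, 0.30522991, 0.01941502]), [np.float64(0.0002536719253112464), np.float64(0.0002536719253112981)])
pose [0.4637 0.306  0.158 ] az 79.2 tilt [0.0037 0.002 ] turn z 0.10 deg; then shift [ 2.2 -1.6 55.9] t 2.1667 gap 0.0937762327202438 q [ 0.46  0.36  1.76  0.    1.01 -0.92]
```

```bash
python3 -m inch '[{"angular":[0,0,0],"xyz":[2,-0.5,28],"jaw":1},{"angular":[0,0,0],"xyz":[0,0,28],"jaw":1},{"angular":[0,0,0],"xyz":[0,0,0],"jaw":1},{"angular":[0,0,0],"xyz":[0,0,0],"jaw":-1},{"angular":[0,0,0],"xyz":[0,0,0],"jaw":-1},{"angular":[0,0,0],"xyz":[0,0,0],"jaw":-1},{"angular":[0,0,0],"xyz":[0,0,0],"jaw":-1},{"angular":[0,0,0],"xyz":[0,0,0],"jaw":-1},{"angular":[0,0,0],"xyz":[0,0,0],"jaw":-1},{"angular":[0,0,0],"xyz":[0,0,0],"jaw":-1}]' 15; python3 -c "
from h import *
go(.6412,-.0917,.26,79.1);print(env.observe()['ft_force'])"
```

```text
time_s: 3.0
ee_pos: [0.4612, 0.3048, 0.1006]
ee_rot: [0.001, 0.095, 0.996, 0.0]
ft_force: [0.1, -1.0, 5.5]
finger_gap: 0.0591
pose [0.4612 0.3048 0.1006] az 79.14 tilt [0.0013 0.0007] turn z 0.04 deg; then shift [-251.9 -355.2 -159.4] t 3.0 gap 0.05914570312435477 q [ 0.46  0.43  1.83  0.    0.88 -0.92]
[ 0.14490695 -0.96752315  5.51495879]
```

```bash
python3 -m inch '[{"angular":[0,0,0],"xyz":[0,0,-40],"jaw":-1},{"angular":[0,0,0],"xyz":[0,0,-40],"jaw":-1},{"angular":[0,0,0],"xyz":[0,0,-40],"jaw":-1},{"angular":[0,0,0],"xyz":[-23.7,-29.6,-40],"jaw":-1},{"angular":[0,0,0],"xyz":[-23.7,-29.6,0],"jaw":-1},{"angular":[0,0,0],"xyz":[-23.7,-29.6,0],"jaw":-1},{"angular":[0,0,0],"xyz":[-23.7,-29.6,0],"jaw":-1},{"angular":[0,0,0],"xyz":[-23.7,-29.6,0],"jaw":-1},{"angular":[0,0,0],"xyz":[-23.7,-29.6,0],"jaw":-1},{"angular":[0,0,0],"xyz":[-23.7,-29.6,0],"jaw":-1},{"angular":[0,0,0],"xyz":[-23.7,-29.6,0],"jaw":-1},{"angular":[0,0,0],"xyz":[-23.7,-29.6,0],"jaw":-1},{"angular":[0,0,0],"xyz":[-23.7,-29.6,0],"jaw":-1},{"angular":[0,0,0],"xyz":[-23.7,-29.6,0],"jaw":-1},{"angular":[0,0,0],"xyz":[-23.7,-29.6,0],"jaw":-1},{"angular":[0,0,0],"xyz":[0,0,0],"jaw":-1},{"angular":[0,0,0],"xyz":[0,0,0],"jaw":-1},{"angular":[0,0,0],"xyz":[0,0,0],"jaw":-1},{"angular":[0,0,0],"xyz":[0,0,0],"jaw":-1}]' 15; python3 -c "
from h import *
go(.6736,-.0979,.26,79.1); snap('wrist','w3')"
```

```text
time_s: 4.58
ee_pos: [0.668, -0.0883, 0.2496]
ee_rot: [-0.001, 0.094, 0.996, 0.0]
ft_force: [0.1, 0.4, -1.5]
finger_gap: 0.0597
pose [ 0.668  -0.0883  0.2496] az 79.2 tilt [-0.0013  0.001 ] turn z 0.10 deg; then shift [ -7.3  -8.4 -10.4] t 4.5833 gap 0.05968776019332934 q [-0.23  0.45  1.36  0.    1.33 -1.62]
```

View pics/w3.png

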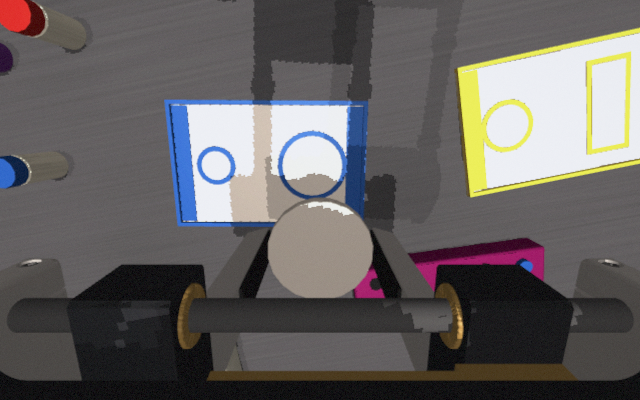

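The dish is held at (320,249). The big blue ring is around (313,164), the small one around (216,165), and the yellow tray is at the upper right. I'll enlarge.

```bash
python3 - <<'E'
from h import *
crop('w3',160,90,380,240,3.5,'w3b'); crop('w3',450,20,640,200,3,'w3y')
E
```

```text
(no output)
```

View pics/w3b.png

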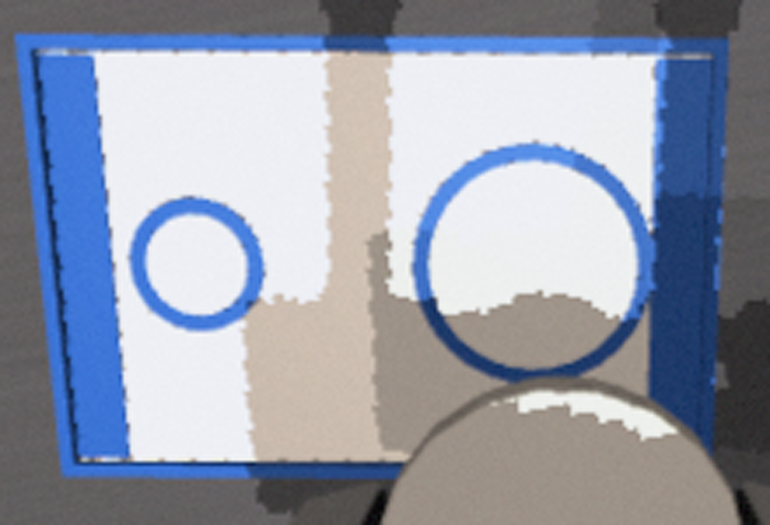

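View pics/w3y.png

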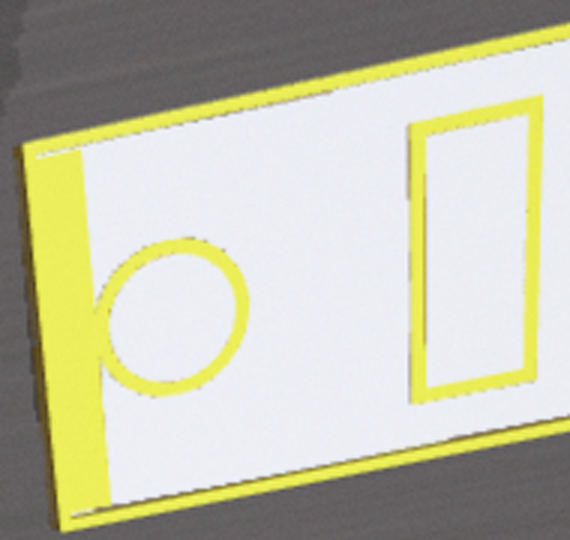

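```bash
python3 - <<'E'
from h import *
F=lambda x0,y0,s,p:(x0+(p[0]+.5)/s-.5,y0+(p[1]+.5)/s-.5)
b=atz('w3',*F(160,90,3.5,(533,263.5)),.004);s=atz('w3',*F(160,90,3.5,(197,263.5)),.004)
y=atz('w3',*F(450,20,3,(172.5,317.5)),.004)
C=[atz('w3',*F(450,20,3,p),.004) for p in((408,124),(543,95),(537,380),(410,404))]
print('big',b,'small',s,'sep',np.linalg.norm(b-s),'az',np.degrees(np.arctan2(*(b-s)[[1,0]])))
print('yring',y,'rect',np.mean(C,0),'sides',[np.linalg.norm(C[i]-C[i-1]) for i in range(4)],'sep',np.linalg.norm(np.mean(C,0)-y),'az',np.degrees(np.arctan2(*(np.mean(C,0)-y)[[1,0]])))
print('long az',[np.degrees(np.arctan2(*(C[i]-C[j])[[1,0]])) for i,j in((0,3),(1,2))])
# height from top & wrist
print(tri([ray('w3',*F(160,90,3.5,(533,263.5))),ray('top0',*full('c2',(236,176.5)))]),tri([ray('w3',*F(450,20,3,(172.5,317.5))),ray('top0',*full('c1',(664.5,159.5)))]))
S,R=rot()
# held dish top centre in tool frame, top at 18-4.. z
h=dep('w3',320,249); print('dish held',h, R.T@(h-S['ee_pos']), R.T@(atz('w3',320.5,249,h[2])-S['ee_pos']))
go(b[0],b[1],.16,79.1)
E
```

```text
big [ 0.63903542 -0.09090317  0.004     ] small [ 0.62020442 -0.18906225  0.004     ] sep 0.09994904130591417 az 79.1402262428968
yring [0.63709111 0.11072018 0.004     ] rect [0.63583004 0.21010021 0.004     ] sides [np.float64(0.0913800325318022), np.float64(0.04229723213226681), np.float64(0.09189956060881162), np.float64(0.0426255798279105)] sep 0.09938802998407129 az 90.72700481910992
long az [np.float64(-178.99811224600404), np.float64(-178.79610992047824)]
(array([ 0.63249255, -0.08789209,  0.06155078]), [np.float64(0.00034875959764255304), np.float64(0.00034875959764258193)]) (array([0.63763618, 0.11084416, 0.00394722]), [np.float64(0.0005384013582187212), np.float64(0.0005384013582184727)])
dish held [ 0.66697278 -0.0878476   0.1666495 ] [ 1.10261699e-03 -4.79368312e-07  8.32402733e-02] [0.00110217 0.00027959 0.08324042]
pose [ 0.6681 -0.0881  0.2499] az 79.23 tilt [-0.0008  0.0007] turn z 0.13 deg; then shift [28.  -8.3 89.9] t 4.6333 gap 0.05953414182325677 q [-0.23  0.45  1.36  0.    1.33 -1.62]
```

```bash
python3 -m inch '[{"angular":[0,0,0],"xyz":[27.5,-8.3,0],"jaw":-1},{"angular":[0,0,0],"xyz":[0,0,40],"jaw":-1},{"angular":[0,0,0],"xyz":[0,0,40],"jaw":-1},{"angular":[0,0,0],"xyz":[0,0,25],"jaw":-1},{"angular":[0,0,0],"xyz":[0,0,20],"jaw":-1},{"angular":[0,0,0],"xyz":[0,0,0],"jaw":-1},{"angular":[0,0,0],"xyz":[0,0,0],"jaw":-1},{"angular":[0,0,0],"xyz":[0,0,0],"jaw":-1},{"angular":[0,0,0],"xyz":[0,0,0],"jaw":-1}]' 15; python3 -c "
from h import *
go(.6395,-.0909,.1052,79.1)"
```

```text
time_s: 5.38
ee_pos: [0.6414, -0.0923, 0.1271]
ee_rot: [0.002, 0.094, 0.996, -0.0]
ft_force: [-0.3, -0.5, -0.9]
finger_gap: 0.0597
pose [ 0.6414 -0.0923  0.1271] az 79.18 tilt [ 0.0038 -0.0009] turn z 0.08 deg; then shift [ 2.3  1.  21.9] t 5.3833 gap 0.05970558121569909 q [-0.25  0.51  1.58  0.    1.04 -1.63]
```

```bash
python3 -m inch '[{"angular":[0,0,0],"xyz":[2,1,15],"jaw":-1},{"angular":[0,0,0],"xyz":[0,0,5],"jaw":-1},{"angular":[0,0,0],"xyz":[0,0,0],"jaw":-1},{"angular":[0,0,0],"xyz":[0,0,0],"jaw":-1},{"angular":[0,0,0],"xyz":[0,0,0],"jaw":-1},{"angular":[0,0,0],"xyz":[0,0,0],"jaw":-1}]' 15; python3 -c "
from h import *
go(.6395,-.0909,.1052,79.1);print(env.observe()['ft_force'])"
```

```text
time_s: 5.88
ee_pos: [0.639, -0.0914, 0.1057]
ee_rot: [0.001, 0.095, 0.996, -0.0]
ft_force: [-0.3, 0.2, -1.0]
finger_gap: 0.0595
pose [ 0.639  -0.0914  0.1057] az 79.14 tilt [ 0.0014 -0.0003] turn z 0.04 deg; then shift [-0.4  0.6  0.5] t 5.8833 gap 0.05948415162310882 q [-0.25  0.53  1.61  0.    0.99 -1.63]
[-0.26327009  0.2250963  -0.97541286]
```

```bash
python3 -m inch '[{"angular":[0,0,0],"xyz":[0,0,0.7],"jaw":-1},{"angular":[0,0,0],"xyz":[0,0,0],"jaw":-1},{"angular":[0,0,0],"xyz":[0,0,0],"jaw":0.5},{"angular":[0,0,0],"xyz":[0,0,0],"jaw":0.5},{"angular":[0,0,0],"xyz":[0,0,0],"jaw":0.5},{"angular":[0,0,0],"xyz":[0,0,-20],"jaw":0.6},{"angular":[0,0,0],"xyz":[0,0,-40],"jaw":1},{"angular":[0,0,0],"xyz":[0,0,-40],"jaw":1},{"angular":[0,0,0],"xyz":[-10,0,-40],"jaw":1},{"angular":[0,0,0],"xyz":[-23,0,-15],"jaw":1},{"angular":[0,0,0],"xyz":[0,0,0],"jaw":1},{"angular":[0,0,0],"xyz":[0,0,0],"jaw":1},{"angular":[0,0,0],"xyz":[0,0,0],"jaw":1},{"angular":[0,0,0],"xyz":[0,0,0],"jaw":1}]' 15; python3 -c "
from h import *
go(.478,-.134,.26,79.1); snap('wrist','w4'); crop('w4',160,90,380,240,3.5,'w4b')"
```

```text
time_s: 7.05
ee_pos: [0.6693, -0.0971, 0.257]
ee_rot: [-0.002, 0.095, 0.996, 0.0]
ft_force: [-0.8, 0.0, -0.5]
finger_gap: 0.0937
pose [ 0.6693 -0.0971  0.257 ] az 79.14 tilt [-0.0047  0.0012] turn z 0.04 deg; then shift [180.9 -72.4  -2.1] t 7.05 gap 0.09370598596328078 q [-0.25  0.46  1.34  0.    1.35 -1.63]
```

View pics/w4b.png

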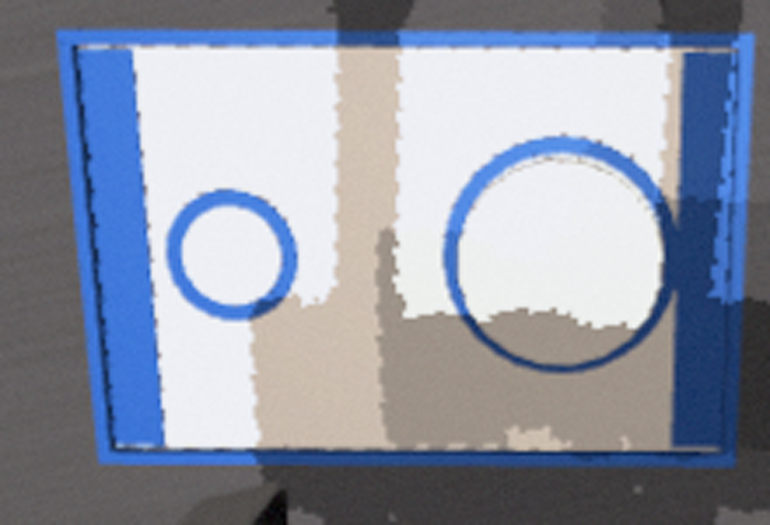

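The dish sits on the ring: its edges are at 458–664 and 156–365 in the crop, and the ring's outer edges at 444–680 and 134–374.

```bash
python3 - <<'E'
from h import *
F=lambda x0,y0,s,p:(x0+(p[0]+.5)/s-.5,y0+(p[1]+.5)/s-.5)
d=atz('w4',*F(160,90,3.5,(561,260.5)),.022);r=atz('w4',*F(160,90,3.5,(561.5,254)),.004);s=atz('w4',*F(160,90,3.5,(232,254.5)),.004)
print(d,r,s,'off',(d-r)*1e3,'predicted ring from small',s+.1*np.array([np.cos(1.3813),np.sin(1.3813),0]))
E
```

```text
[ 0.63888022 -0.09112095  0.022     ] [ 0.63906193 -0.09099343  0.004     ] [ 0.62023028 -0.18921601  0.004     ] off [-0.18171294 -0.12752369 18.        ] predicted ring from small [ 0.6390667  -0.09100609  0.004     ]
```

The white dish is within 0.3 mm of the ring centre. Next is the orange dish.

```bash
python3 -m inch '[{"angular":[0,0,0],"xyz":[36,-14.5,-1],"jaw":1},{"angular":[0,0,0],"xyz":[36,-14.5,-1],"jaw":1},{"angular":[0,0,0],"xyz":[36,-14.5,-1],"jaw":1},{"angular":[0,0,0],"xyz":[36,-14.5,0],"jaw":1},{"angular":[0,0,0],"xyz":[36,-14.5,0],"jaw":1},{"angular":[0,0,0],"xyz":[0,0,0],"jaw":1},{"angular":[0,0,0],"xyz":[0,0,0],"jaw":1},{"angular":[0,0,0],"xyz":[0,0,0],"jaw":1},{"angular":[0,0,0],"xyz":[0,0,0],"jaw":1}]' 15; python3 -c "
from h import *
go(.4454,-.1338,.102,79.1); snap('wrist','w5')"
```

```text
time_s: 7.85
ee_pos: [0.4815, -0.1347, 0.262]
ee_rot: [0.0, 0.094, 0.996, 0.0]
ft_force: [1.3, -0.1, -0.0]
finger_gap: 0.0945
pose [ 0.4815 -0.1347  0.262 ] az 79.16 tilt [0.0007 0.0001] turn z 0.06 deg; then shift [ 35.7  -6.  160. ] t 7.85 gap 0.09446671555186575 q [-0.41  0.19  1.73  0.    1.22 -1.79]
```

View pics/w5.png

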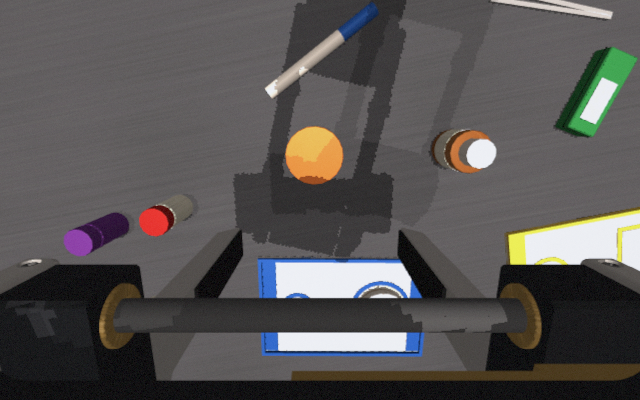

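The orange dish is at (314,155.5). The red cap is also in view at (155,222), the purple one at (80,240) and the bottle cap at (481,154).

```bash
python3 - <<'E'
from h import *
a=atz('w5',314,155.5,.018);print(a,tri([ray('w5',314,155.5),ray('scene0',*full('c4',(431,199)))]),'red',atz('w5',155,222,.06),'bot',atz('w5',481,154,.07),'purple',atz('w5',80,241,.06))
go(a[0],a[1],.102,79.1)
E
```

```text
[ 0.44354438 -0.13355227  0.018     ] (array([ 0.44370672, -0.13366834,  0.01616094]), [np.float64(4.9682102303683865e-05), np.float64(4.968210230369124e-05)]) red [ 0.47248737 -0.29125743  0.06      ] bot [0.46480113 0.01000936 0.07      ] purple [ 0.47714372 -0.367705    0.06      ]
pose [ 0.4817 -0.1347  0.262 ] az 79.18 tilt [0.0005 0.0002] turn z 0.08 deg; then shift [ 37.7  -6.1 159.9] t 7.9 gap 0.094063802481552 q [-0.41  0.19  1.73  0.    1.22 -1.79]
```

```bash
python3 -m inch '[{"angular":[0,0,0],"xyz":[37.5,-6,0],"jaw":1},{"angular":[0,0,0],"xyz":[0,0,40],"jaw":1},{"angular":[0,0,0],"xyz":[0,0,40],"jaw":1},{"angular":[0,0,0],"xyz":[0,0,30],"jaw":1},{"angular":[0,0,0],"xyz":[0,0,20],"jaw":1},{"angular":[0,0,0],"xyz":[0,0,0],"jaw":1},{"angular":[0,0,0],"xyz":[0,0,0],"jaw":1},{"angular":[0,0,0],"xyz":[0,0,0],"jaw":1},{"angular":[0,0,0],"xyz":[0,0,0],"jaw":1}]' 15; python3 -c "
from h import *
go(.4436,-.1336,.102,79.1)"
```

```text
time_s: 8.65
ee_pos: [0.444, -0.134, 0.1336]
ee_rot: [0.002, 0.094, 0.996, -0.001]
ft_force: [-0.4, 0.5, -0.8]
finger_gap: 0.0943
pose [ 0.444  -0.134   0.1336] az 79.17 tilt [ 0.0031 -0.0013] turn z 0.07 deg; then shift [ 0.6  0.4 31.6] t 8.65 gap 0.09428384840603732 q [-0.44  0.28  1.99  0.    0.87 -1.83]
```

```bash
python3 -m inch '[{"angular":[0,0,0],"xyz":[0.5,0.4,18],"jaw":1},{"angular":[0,0,0],"xyz":[0,0,13],"jaw":1},{"angular":[0,0,0],"xyz":[0,0,0],"jaw":1},{"angular":[0,0,0],"xyz":[0,0,0],"jaw":-1},{"angular":[0,0,0],"xyz":[0,0,0],"jaw":-1},{"angular":[0,0,0],"xyz":[0,0,0],"jaw":-1},{"angular":[0,0,0],"xyz":[0,0,0],"jaw":-1},{"angular":[0,0,0],"xyz":[0,0,0],"jaw":-1},{"angular":[0,0,0],"xyz":[0,0,0],"jaw":-1},{"angular":[0,0,0],"xyz":[0,0,0],"jaw":-1}]' 15; python3 -c "
from h import *
go(.6390,-.0911,.25,79.1);print(env.observe()['ft_force'])"
```

```text
time_s: 9.48
ee_pos: [0.4424, -0.1332, 0.1017]
ee_rot: [0.0, 0.095, 0.996, -0.0]
ft_force: [0.1, 0.4, 3.3]
finger_gap: 0.0597
pose [ 0.4424 -0.1332  0.1017] az 79.14 tilt [ 0.0009 -0.0003] turn z 0.04 deg; then shift [-185.2   78.5 -148.2] t 9.4833 gap 0.05972805684238161 q [-0.44  0.32  2.03  0.    0.79 -1.82]
[0.14116168 0.37933528 3.29532236]
```

```bash
python3 -m inch '[{"angular":[0,0,0],"xyz":[0,0,-37],"jaw":-1},{"angular":[0,0,0],"xyz":[0,0,-37],"jaw":-1},{"angular":[0,0,0],"xyz":[0,0,-37],"jaw":-1},{"angular":[0,0,0],"xyz":[-31,13,-20],"jaw":-1},{"angular":[0,0,0],"xyz":[-31,13,0],"jaw":-1},{"angular":[0,0,0],"xyz":[-31,13,0],"jaw":-1},{"angular":[0,0,0],"xyz":[-31,13,0],"jaw":-1},{"angular":[0,0,0],"xyz":[-31,13,0],"jaw":-1},{"angular":[0,0,0],"xyz":[-29.5,13,0],"jaw":-1},{"angular":[0,0,0],"xyz":[0,0,0],"jaw":-1},{"angular":[0,0,0],"xyz":[0,0,0],"jaw":-1},{"angular":[0,0,0],"xyz":[0,0,0],"jaw":-1},{"angular":[0,0,0],"xyz":[0,0,0],"jaw":-1}]' 15; python3 -c "
from h import *
go(.6379,-.0909,.16,79.1); snap('wrist','w6'); crop('w6',220,150,420,310,4,'w6b'); crop('w3',220,150,420,310,4,'w3h')"
```

```text
time_s: 10.57
ee_pos: [0.6366, -0.0913, 0.2319]
ee_rot: [-0.001, 0.095, 0.995, 0.0]
ft_force: [0.2, 0.2, 0.8]
finger_gap: 0.0593
pose [ 0.6366 -0.0913  0.2319] az 79.12 tilt [-0.0018  0.0003] turn z 0.02 deg; then shift [-1.4  0.7 71.9] t 10.5667 gap 0.059250894745894685 q [-0.25  0.42  1.46 -0.    1.26 -1.63]
```

View pics/w6b.png

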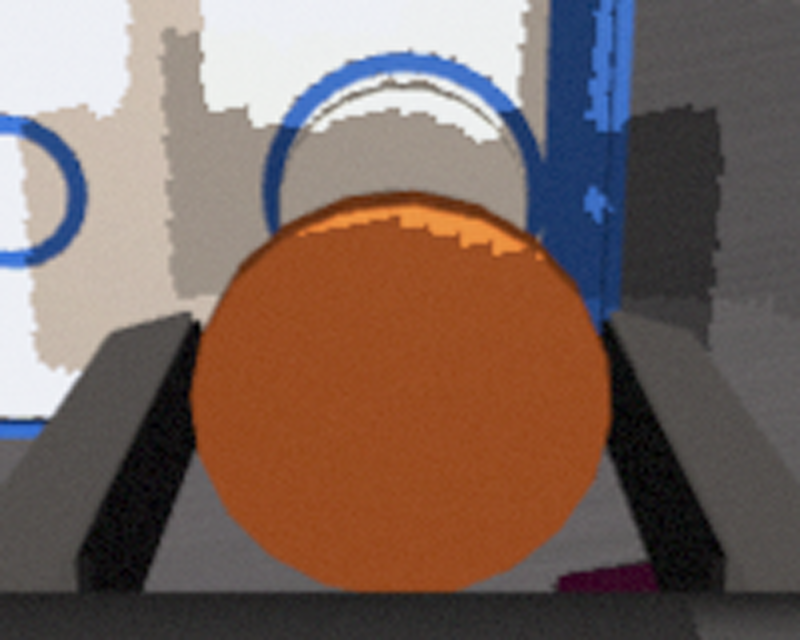

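View pics/w3h.png

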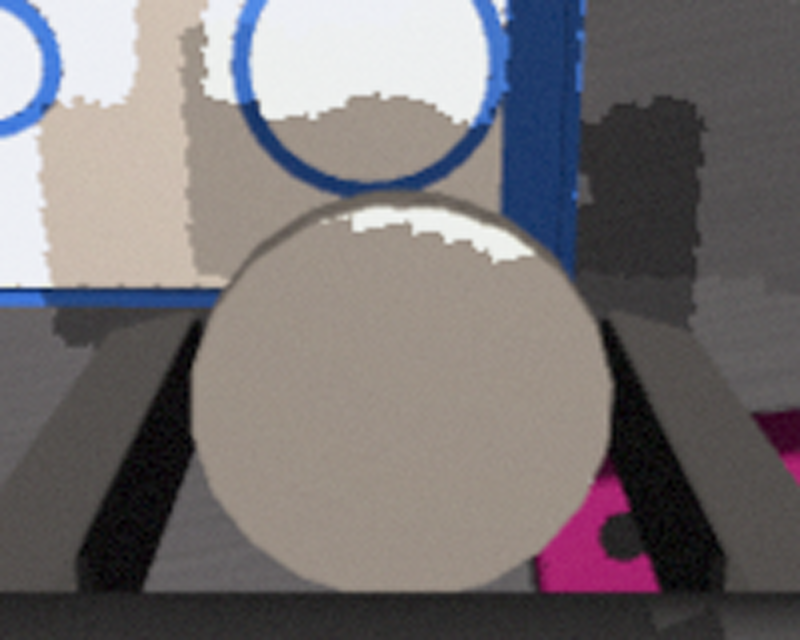

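The held orange dish looks the same in the jaws as the white one did, so its offset is about 0. I'll go down in stages.

```bash
python3 -m inch '[{"angular":[0,0,0],"xyz":[-2,0.6,35],"jaw":-1},{"angular":[0,0,0],"xyz":[0,0,35],"jaw":-1},{"angular":[0,0,0],"xyz":[0,0,25],"jaw":-1},{"angular":[0,0,0],"xyz":[0,0,0],"jaw":-1},{"angular":[0,0,0],"xyz":[0,0,0],"jaw":-1},{"angular":[0,0,0],"xyz":[0,0,0],"jaw":-1},{"angular":[0,0,0],"xyz":[0,0,0],"jaw":-1}]' 15; python3 -c "
from h import *
go(.6388,-.0911,.1235,79.1);snap('wrist','w7');go(.6388,-.0911,.1235,79.1)
for i in range(3): env.get_image('top'); go(.6388,-.0911,.1235,79.1)"
```

```text
time_s: 11.2
ee_pos: [0.6412, -0.0915, 0.1398]
ee_rot: [0.002, 0.095, 0.995, -0.0]
ft_force: [-0.7, -0.9, -0.3]
finger_gap: 0.0595
pose [ 0.6412 -0.0915  0.1398] az 79.13 tilt [ 0.0044 -0.0011] turn z 0.03 deg; then shift [ 2.5 -0.1 16.3] t 11.2 gap 0.059532388415648535 q [-0.25  0.5   1.57  0.    1.06 -1.63]
pose [ 0.6412 -0.0914  0.1397] az 79.13 tilt [ 0.0043 -0.001 ] turn z 0.03 deg; then shift [ 2.5 -0.1 16.2] t 11.25 gap 0.059622328647623735 q [-0.25  0.5   1.57  0.    1.06 -1.63]
pose [ 0.641  -0.0913  0.1394] az 79.14 tilt [ 0.0039 -0.0009] turn z 0.04 deg; then shift [ 2.3 -0.2 15.9] t 11.3 gap 0.0599161957748632 q [-0.25  0.5   1.57  0.    1.06 -1.63]
pose [ 0.6408 -0.0912  0.1391] az 79.14 tilt [ 0.0032 -0.0008] turn z 0.04 deg; then shift [ 2.1 -0.3 15.6] t 11.35 gap 0.05978120862954376 q [-0.25  0.5   1.57  0.    1.06 -1.63]
pose [ 0.6407 -0.0911  0.1387] az 79.14 tilt [ 0.0025 -0.0005] turn z 0.04 deg; then shift [ 1.9 -0.3 15.2] t 11.4 gap 0.059733623046221686 q [-0.25  0.5   1.57  0.    1.06 -1.63]
```

View pics/w7.png

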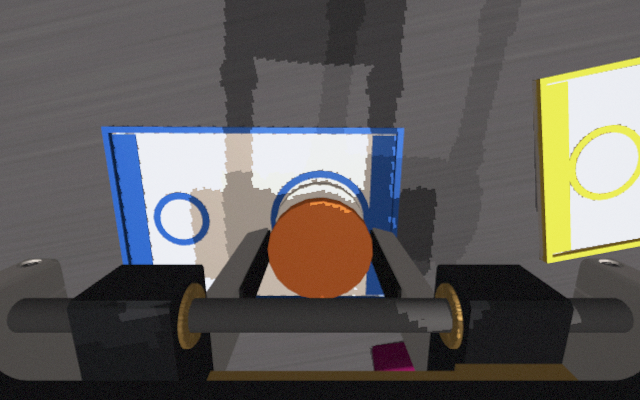

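The readings show slow settling, not noise, so I'll leave more idle rows before fine placing.

```bash
python3 -m inch '[{"angular":[0,0,0],"xyz":[0,0,8],"jaw":-1},{"angular":[0,0,0],"xyz":[0,0,0],"jaw":-1},{"angular":[0,0,0],"xyz":[0,0,0],"jaw":-1},{"angular":[0,0,0],"xyz":[0,0,0],"jaw":-1},{"angular":[0,0,0],"xyz":[0,0,0],"jaw":-1},{"angular":[0,0,0],"xyz":[0,0,0],"jaw":-1},{"angular":[0,0,0],"xyz":[0,0,0],"jaw":-1},{"angular":[0,0,0],"xyz":[0,0,0],"jaw":-1},{"angular":[0,0,0],"xyz":[0,0,0],"jaw":-1},{"angular":[0,0,0],"xyz":[0,0,0],"jaw":-1},{"angular":[0,0,0],"xyz":[0,0,0],"jaw":-1},{"angular":[0,0,0],"xyz":[0,0,0],"jaw":-1}]' 15; python3 -c "
from h import *
go(.6388,-.0911,.1235,79.1);"
```

```text
time_s: 12.4
ee_pos: [0.6401, -0.091, 0.1292]
ee_rot: [0.0, 0.095, 0.996, 0.0]
ft_force: [-0.3, 0.6, -0.2]
finger_gap: 0.0595
pose [ 0.6401 -0.091   0.1292] az 79.14 tilt [0.0001 0.0001] turn z 0.04 deg; then shift [ 1.2 -0.4  5.7] t 12.4 gap 0.05951489958986173 q [-0.25  0.51  1.58  0.    1.05 -1.63]
```

```bash
python3 -m inch '[{"angular":[0,0,0],"xyz":[1.2,-0.3,3],"jaw":-1},{"angular":[0,0,0],"xyz":[0,0,2],"jaw":-1},{"angular":[0,0,0],"xyz":[0,0,0],"jaw":-1},{"angular":[0,0,0],"xyz":[0,0,0],"jaw":-1},{"angular":[0,0,0],"xyz":[0,0,0],"jaw":-1},{"angular":[0,0,0],"xyz":[0,0,0],"jaw":-1},{"angular":[0,0,0],"xyz":[0,0,0],"jaw":-1},{"angular":[0,0,0],"xyz":[0,0,0],"jaw":-1}]' 15; python3 -c "
from h import *
go(.6388,-.0911,.1235,79.1);print(env.observe()['ft_force'])"
```

```text
time_s: 13.07
ee_pos: [0.6388, -0.0911, 0.1242]
ee_rot: [0.0, 0.095, 0.996, 0.0]
ft_force: [1.3, -0.5, 0.5]
finger_gap: 0.0594
pose [ 0.6388 -0.0911  0.1242] az 79.14 tilt [0.     0.0001] turn z 0.04 deg; then shift [ 0.  -0.1  0.7] t 13.0667 gap 0.05944912977634475 q [-0.25  0.52  1.59  0.    1.03 -1.63]
[ 1.27771493 -0.48234144  0.54938332]
```

```bash
python3 -m inch '[{"angular":[0,0,0],"xyz":[0,0,0.8],"jaw":-1},{"angular":[0,0,0],"xyz":[0,0,0],"jaw":-1},{"angular":[0,0,0],"xyz":[0,0,0],"jaw":-1},{"angular":[0,0,0],"xyz":[0,0,0],"jaw":-1},{"angular":[0,0,0],"xyz":[0,0,0],"jaw":0.45},{"angular":[0,0,0],"xyz":[0,0,0],"jaw":0.45},{"angular":[0,0,0],"xyz":[0,0,0],"jaw":0.45},{"angular":[0,0,0],"xyz":[0,0,-20],"jaw":0.5},{"angular":[0,0,0],"xyz":[0,0,-40],"jaw":1},{"angular":[0,0,0],"xyz":[0,0,-40],"jaw":1},{"angular":[0,0,0],"xyz":[-10,0,-35],"jaw":1},{"angular":[0,0,0],"xyz":[-23,0,0],"jaw":1},{"angular":[0,0,0],"xyz":[0,0,0],"jaw":1},{"angular":[0,0,0],"xyz":[0,0,0],"jaw":1},{"angular":[0,0,0],"xyz":[0,0,0],"jaw":1},{"angular":[0,0,0],"xyz":[0,0,0],"jaw":1},{"angular":[0,0,0],"xyz":[0,0,0],"jaw":1}]' 15; python3 -c "
from h import *
go(.478,-.134,.26,79.1); snap('wrist','w8'); crop('w8',160,90,380,240,3.5,'w8b'); snap('scene','s8'); crop('s8',220,180,330,260,7,'s8b')"
```

```text
time_s: 14.48
ee_pos: [0.6702, -0.097, 0.2572]
ee_rot: [-0.001, 0.095, 0.996, 0.0]
ft_force: [0.3, 0.4, 0.1]
finger_gap: 0.0939
pose [ 0.6702 -0.097   0.2572] az 79.14 tilt [-0.0026  0.0008] turn z 0.04 deg; then shift [181.8 -72.6  -2.3] t 14.4833 gap 0.09388487584924321 q [-0.25  0.46  1.34  0.    1.35 -1.63]
```

View pics/w8b.png

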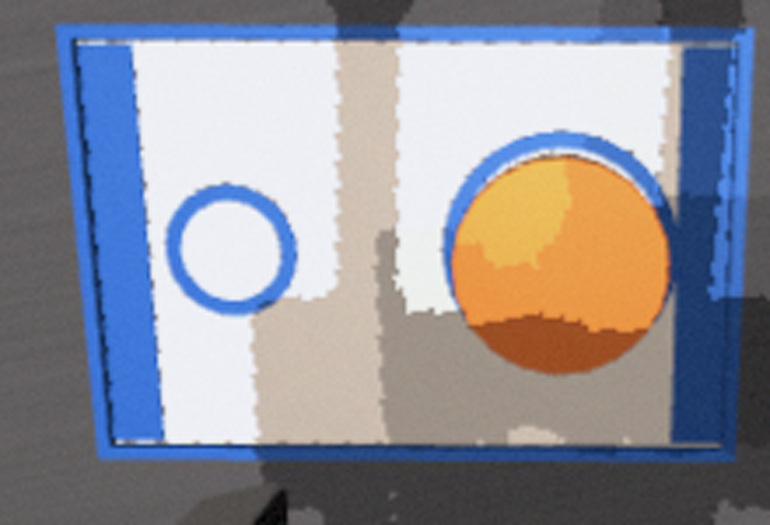

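View pics/s8b.png

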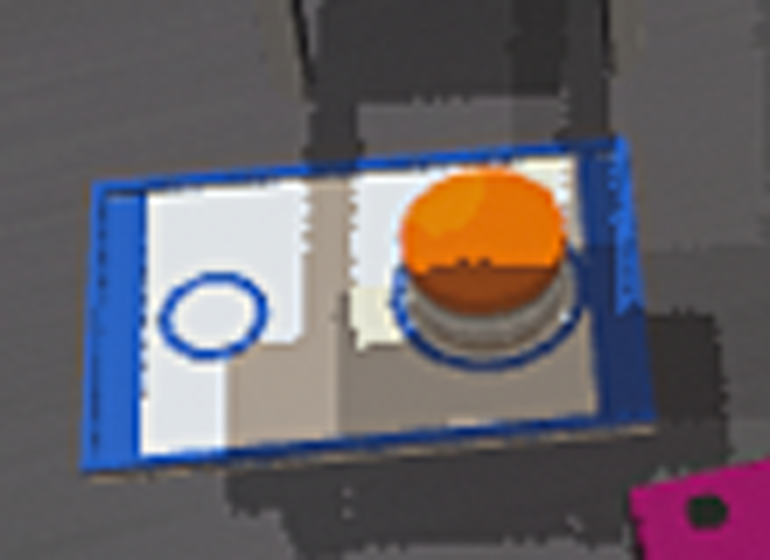

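```bash
python3 - <<'E'
from h import *
F=lambda x0,y0,s,p:(x0+(p[0]+.5)/s-.5,y0+(p[1]+.5)/s-.5)
# edges orange 452..671, 154..375
d=atz('w8',*F(160,90,3.5,(561.5,264.5)),.040);s=atz('w8',*F(160,90,3.5,(231.5,249.5)),.004)
print(d,s,s+.1*np.array([np.cos(1.3813),np.sin(1.3813),0]),dep('w8',320,165))
go(.4725,-.2913,.3,-10.9)
E
```

```text
[ 0.63945535 -0.0909616   0.04      ] [ 0.62037319 -0.18925563  0.004     ] [ 0.63920962 -0.0910457   0.004     ] [ 0.63932508 -0.09100528  0.0393174 ]
pose [ 0.6706 -0.0971  0.2577] az 79.14 tilt [-0.0015  0.0005] turn z -89.96 deg; then shift [228.1 157.9 -42.1] t 14.5833 gap 0.09407929414207127 q [-0.25  0.46  1.34  0.    1.35 -1.63]
```

The orange dish is within 0.3 mm of the ring centre and its top is at 40 mm. Next is the red vial, with the jaws only partly open because the purple vial is about 76 mm away.

```bash
python3 -m inch '[{"angular":[0,0,0],"xyz":[17.8,-32.6,-6],"jaw":0.1},{"angular":[0,0,0],"xyz":[17.8,-32.6,-6],"jaw":0.1},{"angular":[0,0,0],"xyz":[17.8,-32.6,-6],"jaw":0.1},{"angular":[0,0,0],"xyz":[17.8,-32.6,-6],"jaw":0.1},{"angular":[0,0,0],"xyz":[17.8,-32.6,-6],"jaw":0.1},{"angular":[0,0,0],"xyz":[17.8,-32.6,-6],"jaw":0.1},{"angular":[0,0,0],"xyz":[17.8,-32.6,-6],"jaw":0.1},{"angular":[0,0,0],"xyz":[0,0,0],"jaw":0.1},{"angular":[0,0,0],"xyz":[0,0,0],"jaw":0.1},{"angular":[0,0,0],"xyz":[0,0,0],"jaw":0.1},{"angular":[0,0,0],"xyz":[0,0,0],"jaw":0.1},{"angular":[0,0,0],"xyz":[0,0,0],"jaw":0.1},{"angular":[0,0,0],"xyz":[0,0,0],"jaw":0.1},{"angular":[0,0,0],"xyz":[0,0,0],"jaw":0.1}]' 15; python3 -c "
from h import *
go(.505,-.2975,.3,79.1); snap('wrist','w9')"
```

```text
time_s: 15.75
ee_pos: [0.5065, -0.297, 0.3001]
ee_rot: [-0.0, 0.094, 0.996, 0.0]
ft_force: [-0.4, 0.7, 0.5]
finger_gap: 0.0515
pose [ 0.5065 -0.297   0.3001] az 79.24 tilt [-0.0003  0.0005] turn z 0.14 deg; then shift [ 1.4 -0.7  0.1] t 15.75 gap 0.051483735784840313 q [-0.65  0.3   1.48  0.    1.36 -2.03]
```

View pics/w9.png

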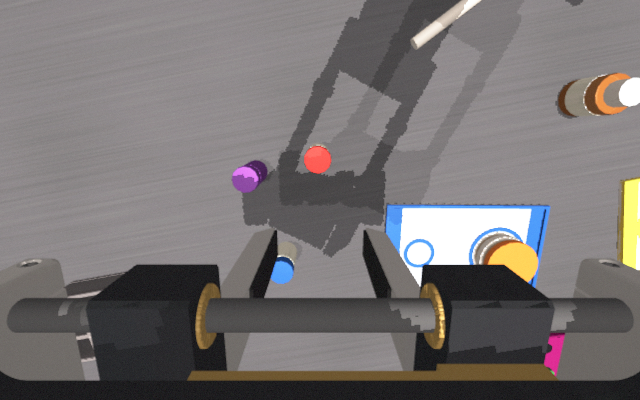

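The red cap is at (317,159), purple at (246,179) and the blue spare at (282,268). I'm taking an enlarged crop to confirm.

```bash
python3 - <<'E'
from h import *
crop('w9',220,120,350,220,6,'w9b')
E
```

```text
(no output)
```

View pics/w9b.png

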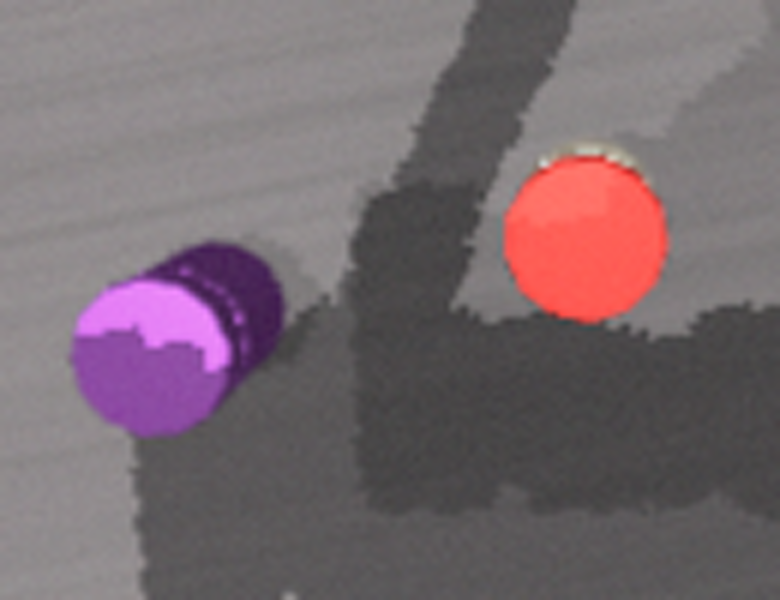

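In the crop, the red cap with the glass and label behind it is at (586,239), and the all-purple look-alike is at (152,358). The red one is the target.

```bash
python3 - <<'E'
from h import *
F=lambda x0,y0,s,p:(x0+(p[0]+.5)/s-.5,y0+(p[1]+.5)/s-.5)
a=F(220,120,6,(586,239));r=atz('w9',*a,.06)
print(r,atz('w9',*F(220,120,6,(152,358)),.06),tri([ray('w9',*a),ray('scene0',*full('c4',(192,236)))]),tri([ray('w9',*a),ray('w5',155,222)]))
go(r[0],r[1],.16,79.1)
E
```

```text
[ 0.47223685 -0.29339192  0.06      ] [ 0.47821062 -0.37074654  0.06      ] (array([ 0.47230486, -0.292871  ,  0.05894924]), [np.float64(0.0005517709074537658), np.float64(0.0005517709074538596)]) (array([ 0.47291824, -0.29343945,  0.05641056]), [np.float64(0.0003102919493087806), np.float64(0.0003102919493088024)])
pose [ 0.5064 -0.2972  0.3002] az 79.22 tilt [-0.0002  0.0004] turn z 0.12 deg; then shift [ 34.2  -2.8 140.2] t 15.8 gap 0.05174928069778637 q [-0.65  0.3   1.48  0.    1.36 -2.03]
```

```bash
python3 -m inch '[{"angular":[0,0,0],"xyz":[34,-2.8,0],"jaw":0.1},{"angular":[0,0,0],"xyz":[0,0,40],"jaw":0.1},{"angular":[0,0,0],"xyz":[0,0,40],"jaw":0.1},{"angular":[0,0,0],"xyz":[0,0,40],"jaw":0.1},{"angular":[0,0,0],"xyz":[0,0,0],"jaw":0.1},{"angular":[0,0,0],"xyz":[0,0,0],"jaw":0.1},{"angular":[0,0,0],"xyz":[0,0,0],"jaw":0.1},{"angular":[0,0,0],"xyz":[0,0,0],"jaw":0.1},{"angular":[0,0,0],"xyz":[0,0,0],"jaw":0.1},{"angular":[0,0,0],"xyz":[0,0,0],"jaw":0.1}]' 15; python3 -c "
from h import *
go(.4723,-.2932,.110,79.1); snap('wrist','w10')"
```

```text
time_s: 16.63
ee_pos: [0.4729, -0.2949, 0.1823]
ee_rot: [0.002, 0.095, 0.996, -0.001]
ft_force: [0.3, -0.0, -0.4]
finger_gap: 0.0517
pose [ 0.4729 -0.2949  0.1823] az 79.15 tilt [ 0.003  -0.0023] turn z 0.05 deg; then shift [ 1.1  1.7 72.3] t 16.6333 gap 0.05170979916732446 q [-0.68  0.34  1.73  0.    1.07 -2.06]
```

View pics/w10.png

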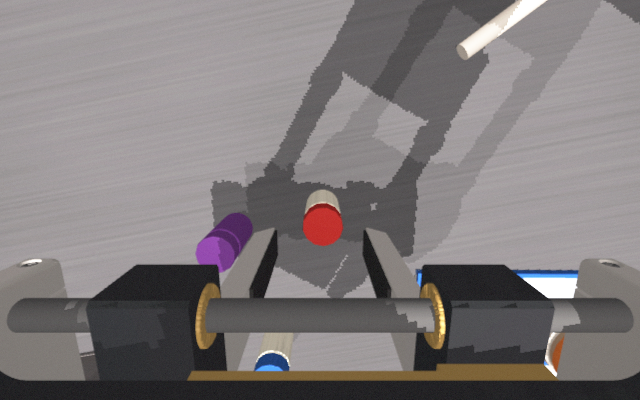

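The red vial is at (323,224), centred between the fingers, and purple is outside the left finger. Descending.

```bash
python3 -m inch '[{"angular":[0,0,0],"xyz":[0.3,1,25],"jaw":0.1},{"angular":[0,0,0],"xyz":[0,0,25],"jaw":0.1},{"angular":[0,0,0],"xyz":[0,0,19],"jaw":0.1},{"angular":[0,0,0],"xyz":[0,0,0],"jaw":0.1},{"angular":[0,0,0],"xyz":[0,0,0],"jaw":0.1},{"angular":[0,0,0],"xyz":[0,0,0],"jaw":0.1},{"angular":[0,0,0],"xyz":[0,0,0],"jaw":0.1},{"angular":[0,0,0],"xyz":[0,0,0],"jaw":0.1},{"angular":[0,0,0],"xyz":[0,0,0],"jaw":-1},{"angular":[0,0,0],"xyz":[0,0,0],"jaw":-1},{"angular":[0,0,0],"xyz":[0,0,0],"jaw":-1},{"angular":[0,0,0],"xyz":[0,0,0],"jaw":-1},{"angular":[0,0,0],"xyz":[0,0,0],"jaw":-1},{"angular":[0,0,0],"xyz":[0,0,0],"jaw":-1},{"angular":[0,0,0],"xyz":[0,0,0],"jaw":-1}]' 15; python3 -c "
from h import *
go(.6204,-.1892,.25,79.1);print(env.observe()['ft_force'])"
```

```text
time_s: 17.93
ee_pos: [0.4719, -0.2933, 0.1115]
ee_rot: [0.0, 0.095, 0.996, 0.0]
ft_force: [-0.6, 0.6, 2.6]
finger_gap: 0.0275
pose [ 0.4719 -0.2933  0.1115] az 79.14 tilt [0.0002 0.    ] turn z 0.04 deg; then shift [-126.2  130.3 -138.4] t 17.9333 gap 0.027546758261161645 q [-0.68  0.42  1.81  0.    0.91 -2.06]
[-0.61502647  0.59899781  2.5710769 ]
```

```bash
python3 -m inch '[{"angular":[0,0,0],"xyz":[0,0,-34],"jaw":-1},{"angular":[0,0,0],"xyz":[0,0,-34],"jaw":-1},{"angular":[0,0,0],"xyz":[0,0,-34],"jaw":-1},{"angular":[0,0,0],"xyz":[-25.2,26,0],"jaw":-1},{"angular":[0,0,0],"xyz":[-25.2,26,0],"jaw":-1},{"angular":[0,0,0],"xyz":[-25.2,26,0],"jaw":-1},{"angular":[0,0,0],"xyz":[-25.2,26,0],"jaw":-1},{"angular":[0,0,0],"xyz":[-25.2,26,0],"jaw":-1},{"angular":[0,0,0],"xyz":[0,0,0],"jaw":-1},{"angular":[0,0,0],"xyz":[0,0,0],"jaw":-1},{"angular":[0,0,0],"xyz":[0,0,30],"jaw":-1},{"angular":[0,0,0],"xyz":[0,0,25],"jaw":-1},{"angular":[0,0,0],"xyz":[0,0,0],"jaw":-1},{"angular":[0,0,0],"xyz":[0,0,0],"jaw":-1},{"angular":[0,0,0],"xyz":[0,0,0],"jaw":-1},{"angular":[0,0,0],"xyz":[0,0,0],"jaw":-1},{"angular":[0,0,0],"xyz":[0,0,0],"jaw":-1},{"angular":[0,0,0],"xyz":[0,0,0],"jaw":-1},{"angular":[0,0,0],"xyz":[0,0,0],"jaw":-1}]' 15; python3 -c "
from h import *
go(.6202,-.1892,.1155,79.1);snap('wrist','w11')"
```

```text
time_s: 19.52
ee_pos: [0.6204, -0.1895, 0.1593]
ee_rot: [0.001, 0.095, 0.996, -0.0]
ft_force: [0.4, -0.3, -0.5]
finger_gap: 0.0282
pose [ 0.6204 -0.1895  0.1593] az 79.14 tilt [ 0.0015 -0.0006] turn z 0.04 deg; then shift [ 0.3  0.3 43.8] t 19.5167 gap 0.028159763732480022 q [-0.4   0.49  1.55  0.    1.11 -1.78]
```

View pics/w11.png

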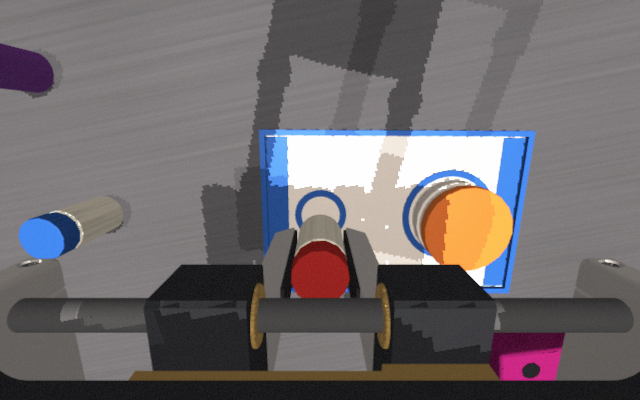

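The vial hangs just over the small ring at (320,215) and the dish stack at (468,228) is clear. Lowering.

```bash
python3 -m inch '[{"angular":[0,0,0],"xyz":[0.2,0.2,25],"jaw":-1},{"angular":[0,0,0],"xyz":[0,0,13],"jaw":-1},{"angular":[0,0,0],"xyz":[0,0,4],"jaw":-1},{"angular":[0,0,0],"xyz":[0,0,0],"jaw":-1},{"angular":[0,0,0],"xyz":[0,0,0],"jaw":-1},{"angular":[0,0,0],"xyz":[0,0,0],"jaw":-1},{"angular":[0,0,0],"xyz":[0,0,0],"jaw":-1},{"angular":[0,0,0],"xyz":[0,0,0],"jaw":-1},{"angular":[0,0,0],"xyz":[0,0,0],"jaw":-1},{"angular":[0,0,0],"xyz":[0,0,0],"jaw":-1},{"angular":[0,0,0],"xyz":[0,0,0],"jaw":-1}]' 15; python3 -c "
from h import *
go(.6202,-.1892,.1155,79.1);print(env.observe()['ft_force'])"
```

```text
time_s: 20.48
ee_pos: [0.62, -0.1891, 0.1164]
ee_rot: [0.0, 0.095, 0.996, 0.0]
ft_force: [-0.1, -0.2, -0.0]
finger_gap: 0.0277
pose [ 0.62   -0.1891  0.1164] az 79.14 tilt [0.0001 0.    ] turn z 0.04 deg; then shift [-0.3 -0.1  0.9] t 20.4833 gap 0.027712326079718002 q [-0.4   0.53  1.59  0.    1.02 -1.78]
[-0.07967412 -0.23001774 -0.04256802]
```

```bash
python3 -m inch '[{"angular":[0,0,0],"xyz":[-0.3,0,0.9],"jaw":-1},{"angular":[0,0,0],"xyz":[0,0,0],"jaw":-1},{"angular":[0,0,0],"xyz":[0,0,0],"jaw":-1},{"angular":[0,0,0],"xyz":[0,0,0],"jaw":-1},{"angular":[0,0,0],"xyz":[0,0,0],"jaw":-0.1},{"angular":[0,0,0],"xyz":[0,0,0],"jaw":-0.1},{"angular":[0,0,0],"xyz":[0,0,0],"jaw":-0.1},{"angular":[0,0,0],"xyz":[0,0,0],"jaw":-0.1},{"angular":[0,0,0],"xyz":[0,0,-30],"jaw":-0.1},{"angular":[0,0,0],"xyz":[0,0,-40],"jaw":-0.1},{"angular":[0,0,0],"xyz":[0,0,-40],"jaw":1},{"angular":[0,0,0],"xyz":[0,0,-40],"jaw":1},{"angular":[0,0,0],"xyz":[-33,0,-25],"jaw":1},{"angular":[0,0,0],"xyz":[0,0,0],"jaw":1},{"angular":[0,0,0],"xyz":[0,0,0],"jaw":1},{"angular":[0,0,0],"xyz":[0,0,0],"jaw":1},{"angular":[0,0,0],"xyz":[0,0,0],"jaw":1}]' 15; python3 -c "
from h import *
go(.497,.004,.3,90.9); snap('wrist','w12'); crop('w12',260,60,480,225,3.6,'w12b')"
```

```text
time_s: 21.9
ee_pos: [0.6511, -0.1948, 0.2882]
ee_rot: [-0.002, 0.095, 0.996, 0.001]
ft_force: [0.5, -0.1, -0.1]
finger_gap: 0.0858
pose [ 0.6511 -0.1948  0.2882] az 79.14 tilt [-0.0047  0.0019] turn z -11.76 deg; then shift [151.  201.2 -10.7] t 21.9 gap 0.08578718934849996 q [-0.39  0.44  1.28  0.    1.42 -1.77]
```

View pics/w12.png

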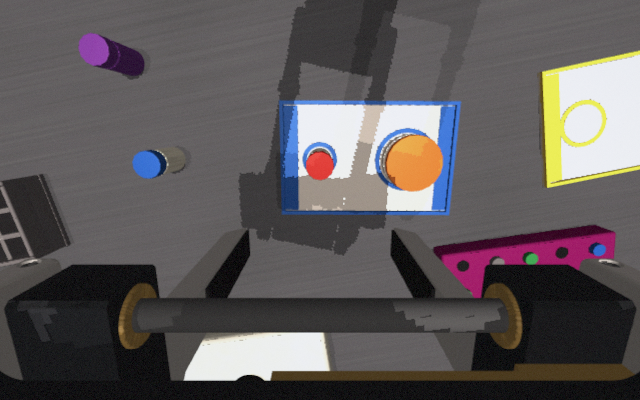

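View pics/w12b.png

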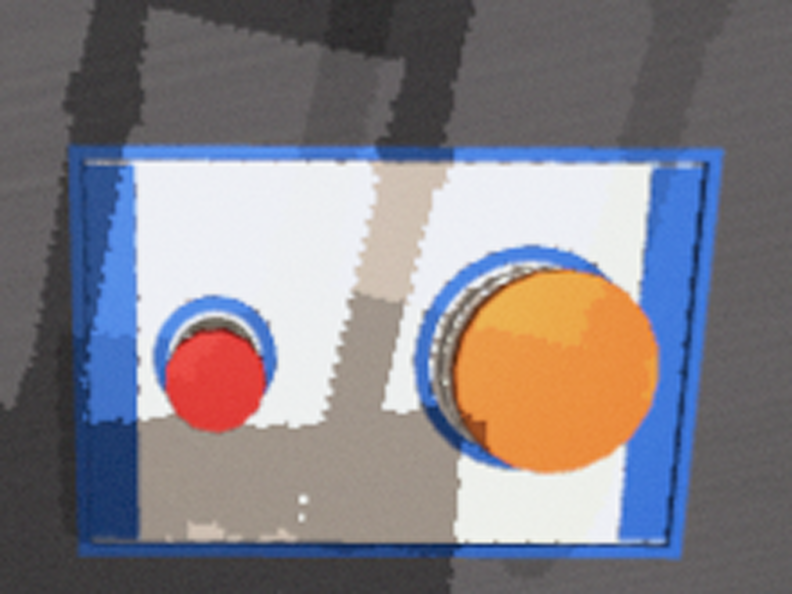

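The red vial is standing on the small ring, with its cap at crop (216,381), and the stack is still upright at crop (557,371).

```bash
python3 - <<'E'
from h import *
F=lambda x0,y0,s,p:(x0+(p[0]+.5)/s-.5,y0+(p[1]+.5)/s-.5)
print('cap',atz('w12',*F(260,60,3.6,(216,381)),.064),'ring',atz('w12',*F(260,60,3.6,(215.5,356.5)),.004),'orange',atz('w12',*F(260,60,3.6,(557,371)),.04))
E
```

```text
cap [ 0.62063812 -0.18905248  0.064     ] ring [ 0.62007546 -0.18909434  0.004     ] orange [ 0.63950943 -0.09164304  0.04      ]
```

```bash
python3 -m inch '[{"angular":[0,0,-5.9],"xyz":[0,0,0],"jaw":0.5},{"angular":[0,0,-5.9],"xyz":[0,0,0],"jaw":0.5},{"angular":[0,0,0],"xyz":[21.6,29,-1.5],"jaw":0.5},{"angular":[0,0,0],"xyz":[21.6,29,-1.5],"jaw":0.5},{"angular":[0,0,0],"xyz":[21.6,29,-1.5],"jaw":0.5},{"angular":[0,0,0],"xyz":[21.6,29,-1.5],"jaw":0.5},{"angular":[0,0,0],"xyz":[21.6,29,-1.5],"jaw":0.5},{"angular":[0,0,0],"xyz":[21.6,29,-1.5],"jaw":0.5},{"angular":[0,0,0],"xyz":[21.6,29,-1.5],"jaw":0.5},{"angular":[0,0,0],"xyz":[0,0,0],"jaw":0.5},{"angular":[0,0,0],"xyz":[0,0,0],"jaw":0.5},{"angular":[0,0,0],"xyz":[0,0,0],"jaw":0.5},{"angular":[0,0,0],"xyz":[0,0,0],"jaw":0.5},{"angular":[0,0,0],"xyz":[0,0,0],"jaw":0.5},{"angular":[0,0,0],"xyz":[0,0,0],"jaw":0.5}]' 15; python3 -c "
from h import *
go(.4648,.010,.18,90.9); snap('wrist','w13'); crop('w13',250,100,400,220,5,'w13b')"
```

```text
time_s: 23.2
ee_pos: [0.4987, 0.0042, 0.3005]
ee_rot: [-0.0, -0.008, 1.0, 0.0]
ft_force: [-0.7, -0.5, -0.3]
finger_gap: 0.0702
pose [0.4987 0.0042 0.3005] az 90.86 tilt [-0.0007  0.    ] turn z -0.04 deg; then shift [ 33.8   6.3 120.5] t 23.2 gap 0.07018742745661828 q [-0.13  0.16  1.66 -0.    1.32 -1.72]
```

View pics/w13.png

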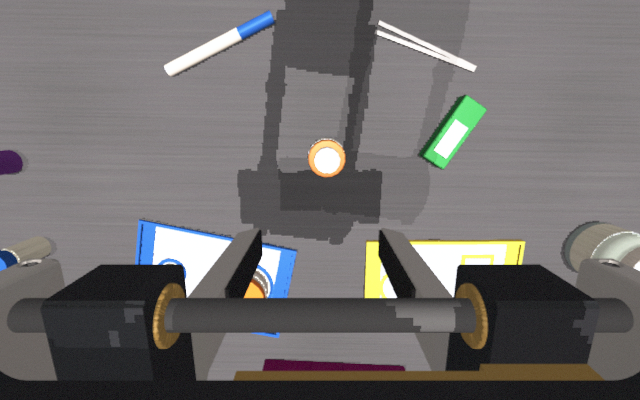

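View pics/w13b.png

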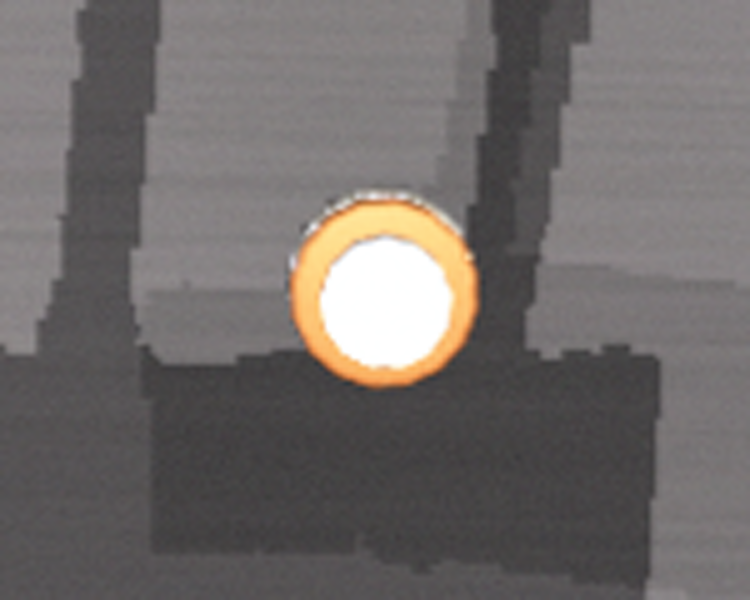

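The bottle cap is at crop (387,303) and its shoulder at (385,292). The box is also visible, around (454,132).

```bash
python3 - <<'E'
from h import *
F=lambda x0,y0,s,p:(x0+(p[0]+.5)/s-.5,y0+(p[1]+.5)/s-.5)
print('cap',atz('w13',*F(250,100,5,(387,303)),.07),'shoulder',atz('w13',*F(250,100,5,(385,293)),.052))
print(tri([ray('w13',*F(250,100,5,(387,303))),ray('scene0',*full('c5',(95,147)))]))
a=atz('w13',*F(250,100,5,(387,303)),.07)
go(a[0],a[1],.19,90.9)
crop('w13',410,80,500,180,6,'w13c')
E
```

```text
cap [0.46397392 0.01073637 0.07      ] shoulder [0.46386813 0.01070967 0.052     ]
(array([0.46392835, 0.01073494, 0.07043273]), [np.float64(9.10519516496599e-06), np.float64(9.105195164915861e-06)])
pose [0.4987 0.0044 0.3005] az 90.87 tilt [-0.0006  0.0001] turn z -0.03 deg; then shift [ 34.5   6.9 110.6] t 23.25 gap 0.07056545742442462 q [-0.13  0.16  1.66 -0.    1.32 -1.72]
```

View pics/w13c.png

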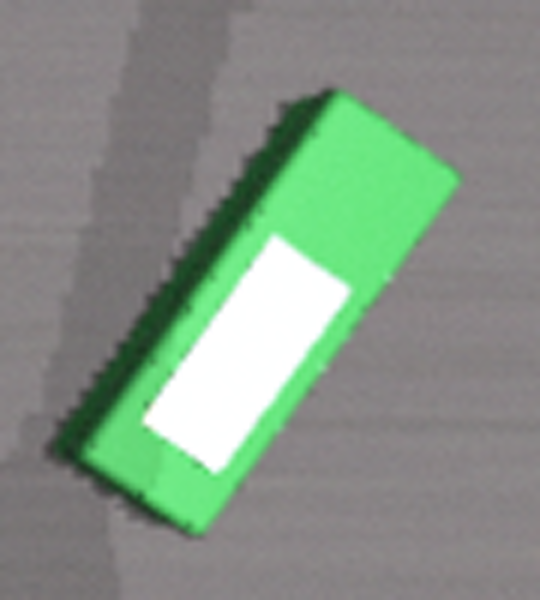

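```bash
python3 -m inch '[{"angular":[0,0,0],"xyz":[34.5,6.9,0],"jaw":0.5},{"angular":[0,0,0],"xyz":[0,0,40],"jaw":0.5},{"angular":[0,0,0],"xyz":[0,0,40],"jaw":0.5},{"angular":[0,0,0],"xyz":[0,0,0],"jaw":0.5},{"angular":[0,0,0],"xyz":[0,0,0],"jaw":0.5},{"angular":[0,0,0],"xyz":[0,0,0],"jaw":0.5},{"angular":[0,0,0],"xyz":[0,0,40],"jaw":0.5},{"angular":[0,0,0],"xyz":[0,0,40],"jaw":0.5},{"angular":[0,0,0],"xyz":[0,0,30],"jaw":0.5},{"angular":[0,0,0],"xyz":[0,0,0],"jaw":0.5},{"angular":[0,0,0],"xyz":[0,0,0],"jaw":0.5},{"angular":[0,0,0],"xyz":[0,0,0],"jaw":0.5},{"angular":[0,0,0],"xyz":[0,0,0],"jaw":0.5},{"angular":[0,0,0],"xyz":[0,0,0],"jaw":0.5},{"angular":[0,0,0],"xyz":[0,0,0],"jaw":0.5}]' 15; python3 -c "
from h import *
go(.4640,.0107,.108,90.9); snap('wrist','w14')"
```

```text
time_s: 24.5
ee_pos: [0.4646, 0.0114, 0.1126]
ee_rot: [0.002, -0.008, 1.0, -0.0]
ft_force: [-0.0, 1.2, 0.5]
finger_gap: 0.0702
pose [0.4646 0.0114 0.1126] az 90.95 tilt [ 0.0035 -0.0004] turn z 0.05 deg; then shift [ 0.6 -0.7  4.6] t 24.5 gap 0.07016882825793858 q [-0.13  0.31  2.01  0.    0.82 -1.71]
```

View pics/w14.png

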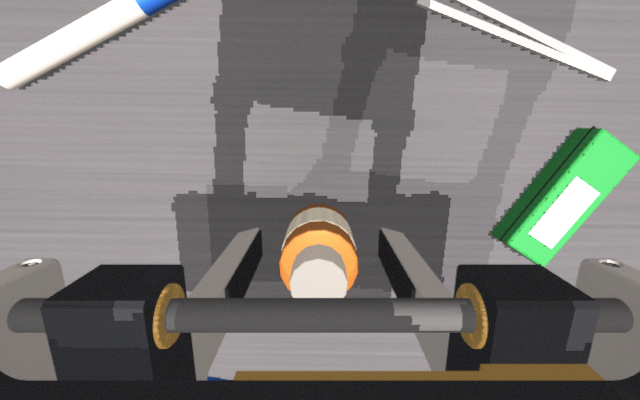

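The bottle is centred in the jaws at (319,265). Gripping.

```bash
python3 -m inch '[{"angular":[0,0,0],"xyz":[0,0,2],"jaw":0.5},{"angular":[0,0,0],"xyz":[0,0,0],"jaw":-1},{"angular":[0,0,0],"xyz":[0,0,0],"jaw":-1},{"angular":[0,0,0],"xyz":[0,0,0],"jaw":-1},{"angular":[0,0,0],"xyz":[0,0,0],"jaw":-1},{"angular":[0,0,0],"xyz":[0,0,0],"jaw":-1},{"angular":[0,0,0],"xyz":[0,0,0],"jaw":-1},{"angular":[0,0,0],"xyz":[0,0,0],"jaw":-1}]' 18; python3 -c "
from h import *
go(.6365,.1109,.23,90.9);print(env.observe()['ft_force'])"
```

```text
time_s: 25.22
ee_pos: [0.4635, 0.0115, 0.1089]
ee_rot: [-0.0, -0.008, 1.0, 0.0]
ft_force: [0.3, -0.9, -0.7]
finger_gap: 0.0397
pose [0.4635 0.0115 0.1089] az 90.94 tilt [-0.0002  0.0001] turn z 0.04 deg; then shift [-174.6   96.7 -121.1] t 25.2167 gap 0.03970486669279691 q [-0.13  0.31  2.02  0.    0.81 -1.71]
[ 0.25871119 -0.90270564 -0.70357999]
```

```bash
python3 -m inch '[{"angular":[0,0,0],"xyz":[0,0,-38],"jaw":-1},{"angular":[0,0,0],"xyz":[0,0,-38],"jaw":-1},{"angular":[0,0,0],"xyz":[0,0,-38],"jaw":-1},{"angular":[0,0,0],"xyz":[-34.6,16,-13],"jaw":-1},{"angular":[0,0,0],"xyz":[-34.6,16,-13],"jaw":-1},{"angular":[0,0,0],"xyz":[-34.6,16,-11],"jaw":-1},{"angular":[0,0,0],"xyz":[-34.6,16,0],"jaw":-1},{"angular":[0,0,0],"xyz":[-34.6,16,0],"jaw":-1},{"angular":[0,0,0],"xyz":[-34.6,16,0],"jaw":-1},{"angular":[0,0,0],"xyz":[0,0,0],"jaw":-1},{"angular":[0,0,0],"xyz":[0,0,0],"jaw":-1},{"angular":[0,0,0],"xyz":[0,0,0],"jaw":-1},{"angular":[0,0,0],"xyz":[0,0,0],"jaw":-1},{"angular":[0,0,0],"xyz":[0,0,0],"jaw":-1},{"angular":[0,0,0],"xyz":[0,0,0],"jaw":-1},{"angular":[0,0,0],"xyz":[0,0,0],"jaw":-1}]' 18; python3 -c "
from h import *
go(.6365,.1109,.23,90.9);snap('wrist','w15'); crop('w15',220,70,460,220,3.3,'w15b')"
```

```text
time_s: 26.55
ee_pos: [0.6689, 0.1104, 0.2607]
ee_rot: [0.0, -0.008, 1.0, 0.0]
ft_force: [0.3, -1.3, -0.5]
finger_gap: 0.0399
pose [0.6689 0.1104 0.2607] az 90.91 tilt [0.0006 0.0001] turn z 0.01 deg; then shift [32.4  1.  30.7] t 26.55 gap 0.039896428521655425 q [ 0.06  0.45  1.33  0.    1.35 -1.53]
```

View pics/w15.png

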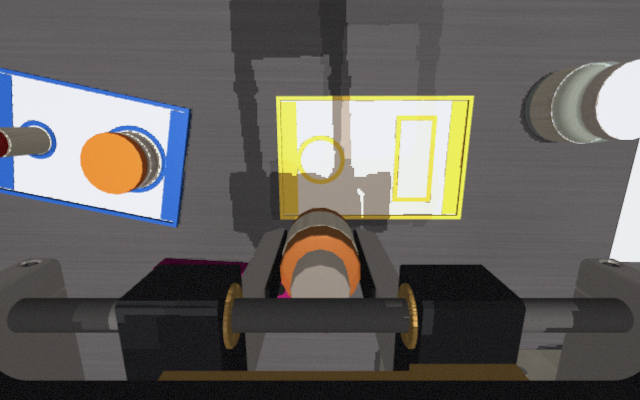

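View pics/w15b.png

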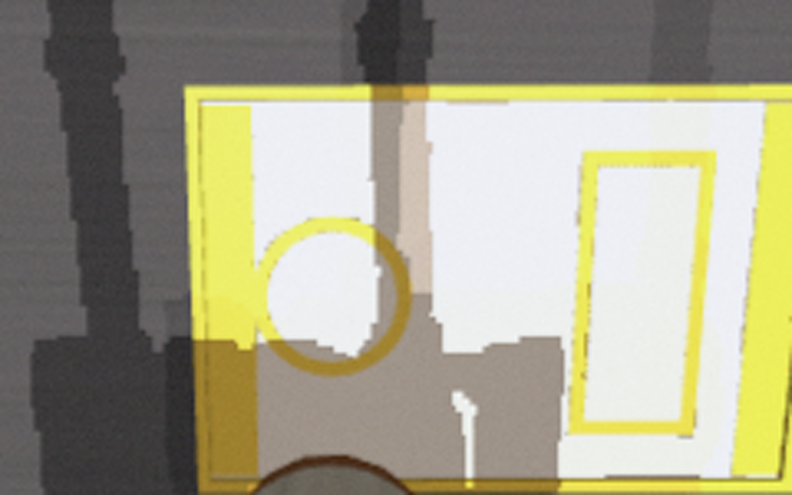

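The yellow ring is at crop (333,296), and the rectangle corners are at (583,151), (717,151), (694,437) and (567,434). The blue kit is undisturbed on the left.

```bash
python3 - <<'E'
from h import *
F=lambda x0,y0,s,p:(x0+(p[0]+.5)/s-.5,y0+(p[1]+.5)/s-.5)
r=atz('w15',*F(220,70,3.3,(333,296)),.004)
C=np.array([atz('w15',*F(220,70,3.3,p),.004) for p in((583,151),(717,151),(694,437),(567,434))])
m=C.mean(0);print('ring',r,'rect',m,'sep',np.linalg.norm(m-r),'az',np.degrees(np.arctan2(*(m-r)[[1,0]])))
print([np.linalg.norm(C[i]-C[i-1]) for i in range(4)],[np.degrees(np.arctan2(*(C[i]-C[j])[[1,0]])) for i,j in((3,0),(2,1),(1,0),(2,3))])
# tray edges, rim outer top: (185,86)->(792,88) at .008
e=[atz('w15',*F(220,70,3.3,p),.008) for p in((185,86),(792,85))];print(np.degrees(np.arctan2(*(e[1]-e[0])[[1,0]])))
go(r[0],r[1],.16,90.9)
E
```

```text
ring [0.6366746  0.11058097 0.004     ] rect [0.63584608 0.21019907 0.004     ] sep 0.09962154736848872 az 90.47651334737088
[np.float64(0.0914528852987388), np.float64(0.0420585555094474), np.float64(0.0924873168646142), np.float64(0.042653880650743506)] [np.float64(0.8269862877053689), np.float64(1.1881063153860576), np.float64(90.83230912140317), np.float64(89.44504508730839)]
90.92116517821293
pose [0.669  0.1105 0.2607] az 90.91 tilt [0.0007 0.0001] turn z 0.01 deg; then shift [ 32.4   0.6 100.6] t 26.6 gap 0.039376846453402545 q [ 0.06  0.45  1.33  0.    1.35 -1.53]
```

```bash
python3 -m inch '[{"angular":[0,0,0],"xyz":[32.7,0.5,0],"jaw":-1},{"angular":[0,0,0],"xyz":[0,0,40],"jaw":-1},{"angular":[0,0,0],"xyz":[0,0,40],"jaw":-1},{"angular":[0,0,0],"xyz":[0,0,40],"jaw":-1},{"angular":[0,0,0],"xyz":[0,0,15],"jaw":-1},{"angular":[0,0,0],"xyz":[0,0,0],"jaw":-1},{"angular":[0,0,0],"xyz":[0,0,0],"jaw":-1},{"angular":[0,0,0],"xyz":[0,0,0],"jaw":-1},{"angular":[0,0,0],"xyz":[0,0,0],"jaw":-1},{"angular":[0,0,0],"xyz":[0,0,0],"jaw":-1},{"angular":[0,0,0],"xyz":[0,0,0],"jaw":-1},{"angular":[0,0,0],"xyz":[0,0,0],"jaw":-1},{"angular":[0,0,0],"xyz":[0,0,0],"jaw":-1},{"angular":[0,0,0],"xyz":[0,0,0],"jaw":-1},{"angular":[0,0,0],"xyz":[0,0,0],"jaw":-1}]' 18; python3 -c "
from h import *
go(.6362,.1106,.1129,90.9);print(env.observe()['ft_force'])"
```

```text
time_s: 27.85
ee_pos: [0.6368, 0.1109, 0.1251]
ee_rot: [0.0, -0.008, 1.0, 0.0]
ft_force: [0.5, 1.0, -1.4]
finger_gap: 0.0396
pose [0.6368 0.1109 0.1251] az 90.94 tilt [0.0001 0.0001] turn z 0.04 deg; then shift [ 0.6 -0.2 12.2] t 27.85 gap 0.039557684242674626 q [ 0.06  0.52  1.59  0.    1.04 -1.52]
[ 0.51423282  0.96869123 -1.44218702]
```

```bash
python3 -m inch '[{"angular":[0,0,0],"xyz":[0.4,-0.2,7],"jaw":-1},{"angular":[0,0,0],"xyz":[0,0,4.5],"jaw":-1},{"angular":[0,0,0],"xyz":[0,0,0],"jaw":-1},{"angular":[0,0,0],"xyz":[0,0,0],"jaw":-1},{"angular":[0,0,0],"xyz":[0,0,0],"jaw":-1},{"angular":[0,0,0],"xyz":[0,0,0],"jaw":-1},{"angular":[0,0,0],"xyz":[0,0,0],"jaw":-1},{"angular":[0,0,0],"xyz":[0,0,0],"jaw":-1},{"angular":[0,0,0],"xyz":[0,0,0],"jaw":-1},{"angular":[0,0,0],"xyz":[0,0,0],"jaw":-1}]' 18; python3 -c "
from h import *
go(.6362,.1106,.1129,90.9);print(env.observe()['ft_force'])"
```

```text
time_s: 28.68
ee_pos: [0.6364, 0.1106, 0.1135]
ee_rot: [0.0, -0.008, 1.0, 0.0]
ft_force: [0.1, 0.3, -0.4]
finger_gap: 0.0397
pose [0.6364 0.1106 0.1135] az 90.94 tilt [0.0001 0.0001] turn z 0.04 deg; then shift [ 0.2 -0.   0.6] t 28.6833 gap 0.03969439226759714 q [ 0.06  0.53  1.6   0.    1.01 -1.52]
[ 0.08782525  0.33037101 -0.44475258]
```

```bash
python3 -m inch '[{"angular":[0,0,0],"xyz":[0,0,0.6],"jaw":-1},{"angular":[0,0,0],"xyz":[0,0,0],"jaw":-1},{"angular":[0,0,0],"xyz":[0,0,0],"jaw":-1},{"angular":[0,0,0],"xyz":[0,0,0],"jaw":0.15},{"angular":[0,0,0],"xyz":[0,0,0],"jaw":0.15},{"angular":[0,0,0],"xyz":[0,0,0],"jaw":0.15},{"angular":[0,0,0],"xyz":[0,0,0],"jaw":0.15},{"angular":[0,0,0],"xyz":[0,0,-30],"jaw":0.15},{"angular":[0,0,0],"xyz":[0,0,-40],"jaw":0.15},{"angular":[0,0,0],"xyz":[0,0,-40],"jaw":0.15},{"angular":[0,0,0],"xyz":[0,0,-40],"jaw":0.15},{"angular":[0,0,0],"xyz":[-33,0,-20],"jaw":0.15},{"angular":[0,0,0],"xyz":[0,0,0],"jaw":0.15},{"angular":[0,0,0],"xyz":[0,0,0],"jaw":0.15},{"angular":[0,0,0],"xyz":[0,0,0],"jaw":0.15},{"angular":[0,0,0],"xyz":[0,0,0],"jaw":0.15},{"angular":[0,0,0],"xyz":[0,0,0],"jaw":0.15}]' 18; python3 - <<'E'
from h import *
go(.6365,.1109,.23,90.9);snap('wrist','w16'); crop('w16',220,70,460,220,3.3,'w16b')
F=lambda x0,y0,s,p:(x0+(p[0]+.5)/s-.5,y0+(p[1]+.5)/s-.5)
# box from w13c and w1b
for f,o,P in(('w13',(410,80,6),((338,90),(461,179),(203,535),(80,453))),('w1',(140,110,6),((172,72),(342,128),(228,560),(65,510)))):
    C=np.array([atz(f,*F(*o,p),.02) for p in P]);print(f,C.mean(0),[round(np.linalg.norm(C[i]-C[i-1]),4) for i in range(4)],[np.degrees(np.arctan2(*(C[i]-C[j])[[1,0]])) for i,j in((3,0),(2,1))])
E
```

```text
time_s: 30.1
ee_pos: [0.668, 0.1112, 0.281]
ee_rot: [-0.002, -0.008, 1.0, -0.0]
ft_force: [0.3, -0.6, -0.4]
finger_gap: 0.0537
pose [0.668  0.1112 0.281 ] az 90.95 tilt [-0.0041 -0.0001] turn z 0.05 deg; then shift [31.3  0.2 51.1] t 30.1 gap 0.053661340219318086 q [ 0.06  0.44  1.3   0.    1.4  -1.53]
w13 [0.4366275  0.15429973 0.02      ] [np.float64(0.0779), np.float64(0.0289), np.float64(0.0777), np.float64(0.0294)] [np.float64(-31.707331681447172), np.float64(-31.33513655224102)]
w1 [0.43601747 0.15662062 0.02      ] [np.float64(0.079), np.float64(0.0287), np.float64(0.0788), np.float64(0.0289)] [np.float64(-31.081781917395382), np.float64(-30.921597901164905)]
```

View pics/w16b.png

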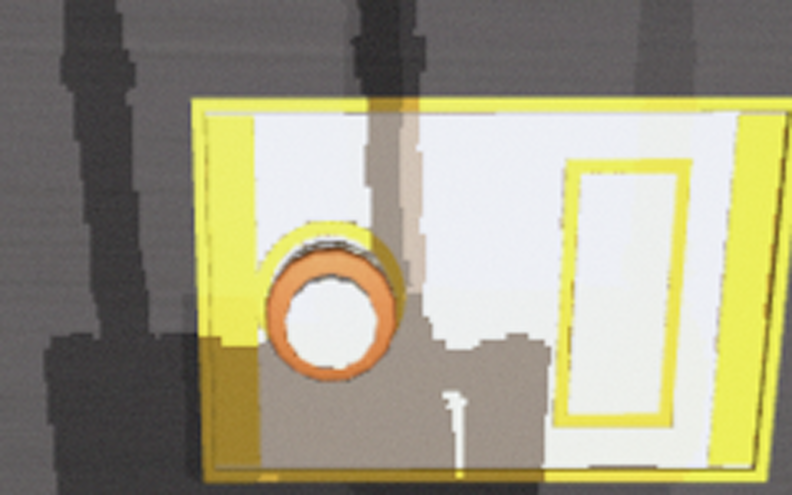

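The bottle stands inside the ring, with its cap at crop (331,322). Going to the box with the jaws turned across its width.

```bash
python3 - <<'E'
from h import *
F=lambda x0,y0,s,p:(x0+(p[0]+.5)/s-.5,y0+(p[1]+.5)/s-.5)
print('cap',atz('w16',*F(220,70,3.3,(331,322)),.074),'shoulder',atz('w16',*F(220,70,3.3,(331,313.5)),.056))
go(.4645,.1383,.26,58.7)
E
```

```text
cap [0.63699429 0.11056892 0.074     ] shoulder [0.63680261 0.11056592 0.056     ]
pose [0.6683 0.1112 0.2813] az 90.95 tilt [-0.0034 -0.0001] turn z 32.25 deg; then shift [188.1 -82.7  22. ] t 30.15 gap 0.054106756176491105 q [ 0.06  0.44  1.3   0.    1.4  -1.53]
```

```bash
python3 -m inch '[{"angular":[0,0,6.45],"xyz":[0,0,0],"jaw":0.25},{"angular":[0,0,6.45],"xyz":[0,0,0],"jaw":0.25},{"angular":[0,0,6.45],"xyz":[0,0,0],"jaw":0.25},{"angular":[0,0,6.45],"xyz":[0,0,0],"jaw":0.25},{"angular":[0,0,6.45],"xyz":[0,0,0],"jaw":0.25},{"angular":[0,0,0],"xyz":[31.4,-13.8,0],"jaw":0.25},{"angular":[0,0,0],"xyz":[31.4,-13.8,4],"jaw":0.25},{"angular":[0,0,0],"xyz":[31.4,-13.8,4],"jaw":0.25},{"angular":[0,0,0],"xyz":[31.4,-13.8,4],"jaw":0.25},{"angular":[0,0,0],"xyz":[31.4,-13.8,5],"jaw":0.25},{"angular":[0,0,0],"xyz":[31.4,-13.8,5],"jaw":0.25},{"angular":[0,0,0],"xyz":[0,0,0],"jaw":0.25},{"angular":[0,0,0],"xyz":[0,0,0],"jaw":0.25},{"angular":[0,0,0],"xyz":[0,0,0],"jaw":0.25},{"angular":[0,0,0],"xyz":[0,0,0],"jaw":0.25},{"angular":[0,0,0],"xyz":[0,0,0],"jaw":0.25},{"angular":[0,0,0],"xyz":[0,0,0],"jaw":0.25},{"angular":[0,0,0],"xyz":[0,0,0],"jaw":0.25}]' 15; python3 -c "
from h import *
go(.4645,.1383,.26,58.7);snap('wrist','w17'); crop('w17',260,90,380,220,4.5,'w17b')"
```

```text
time_s: 31.65
ee_pos: [0.4662, 0.1382, 0.2607]
ee_rot: [-0.0, 0.27, 0.963, 0.0]
ft_force: [-0.2, -0.9, 1.2]
finger_gap: 0.0587
pose [0.4662 0.1382 0.2607] az 58.67 tilt [-0.0001  0.0001] turn z -0.03 deg; then shift [ 1.5 -0.8  0.7] t 31.65 gap 0.058748074312907315 q [ 0.14  0.17  1.75  0.    1.21 -0.88]
```

View pics/w17.png

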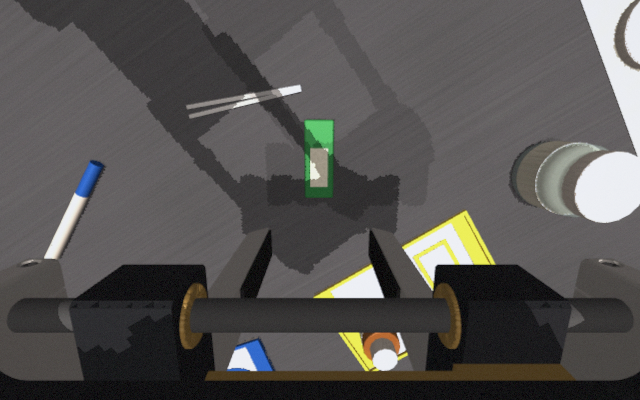

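View pics/w17b.png

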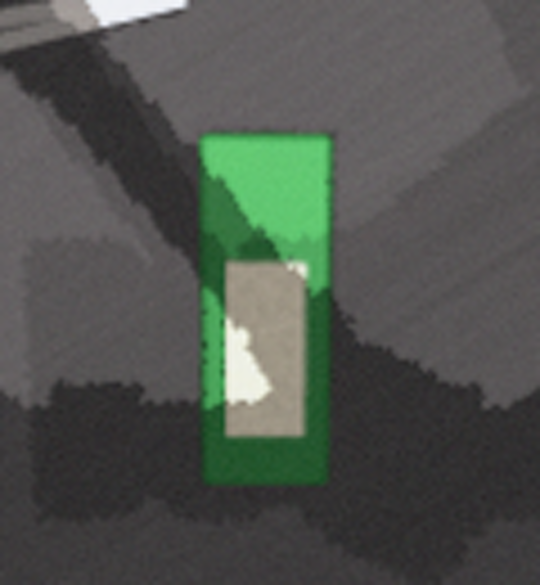

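The box is aligned with the tool. Its top-face corners are at crop (200,134), (331,134), (328,485) and (204,484).

```bash
python3 - <<'E'
from h import *
F=lambda x0,y0,s,p:(x0+(p[0]+.5)/s-.5,y0+(p[1]+.5)/s-.5)
C=np.array([atz('w17',*F(260,90,4.5,p),.02) for p in((200,134),(331,134),(328,485),(204,484))]);print(C.mean(0),[round(np.linalg.norm(C[i]-C[i-1]),4) for i in range(4)],[np.degrees(np.arctan2(*(C[i]-C[j])[[1,0]])) for i,j in((3,0),(2,1))])
c=C.mean(0);print(tri([ray('w17',*F(260,90,4.5,(265.8,305))),ray('scene0',*full('c5',(324,133)))]),dep('w17',319,130))
go(c[0],c[1],.104,58.7)
E
```

```text
[0.43632737 0.15500435 0.02      ] [np.float64(0.079), np.float64(0.0288), np.float64(0.0793), np.float64(0.029)] [np.float64(-31.42449893950054), np.float64(-31.33511475720453)]
(array([0.43488695, 0.15552704, 0.01427727]), [np.float64(0.00029835985081444336), np.float64(0.0002983598508144526)]) [0.41148092 0.17059496 0.01985155]
pose [0.466  0.1382 0.2608] az 58.67 tilt [-0.0001  0.    ] turn z -0.03 deg; then shift [ 34.1  -1.1 156.8] t 31.7 gap 0.0587172976918313 q [ 0.14  0.17  1.76  0.    1.21 -0.88]
```

```bash
python3 -m inch '[{"angular":[0,0,0],"xyz":[34.1,-1,0],"jaw":0.25},{"angular":[0,0,0],"xyz":[0,0,40],"jaw":0.25},{"angular":[0,0,0],"xyz":[0,0,40],"jaw":0.25},{"angular":[0,0,0],"xyz":[0,0,40],"jaw":0.25},{"angular":[0,0,0],"xyz":[0,0,0],"jaw":0.25},{"angular":[0,0,0],"xyz":[0,0,0],"jaw":0.25},{"angular":[0,0,0],"xyz":[0,0,0],"jaw":0.25},{"angular":[0,0,0],"xyz":[0,0,0],"jaw":0.25},{"angular":[0,0,0],"xyz":[0,0,22],"jaw":0.25},{"angular":[0,0,0],"xyz":[0,0,12],"jaw":0.25},{"angular":[0,0,0],"xyz":[0,0,0],"jaw":0.25},{"angular":[0,0,0],"xyz":[0,0,0],"jaw":0.25},{"angular":[0,0,0],"xyz":[0,0,0],"jaw":0.25},{"angular":[0,0,0],"xyz":[0,0,0],"jaw":0.25},{"angular":[0,0,0],"xyz":[0,0,0],"jaw":0.25},{"angular":[0,0,0],"xyz":[0,0,0],"jaw":0.25}]' 15; python3 -c "
from h import *
go(.4363,.155,.104,58.7);snap('wrist','w18')"
```

```text
time_s: 33.03
ee_pos: [0.4362, 0.1553, 0.1076]
ee_rot: [0.001, 0.27, 0.963, 0.0]
ft_force: [-0.6, 0.1, -0.6]
finger_gap: 0.0589
pose [0.4362 0.1553 0.1076] az 58.69 tilt [0.0015 0.0004] turn z -0.01 deg; then shift [-0.3 -0.2  3.6] t 33.0333 gap 0.05886686721590439 q [ 0.19  0.31  2.02  0.    0.81 -0.83]
```

View pics/w18.png

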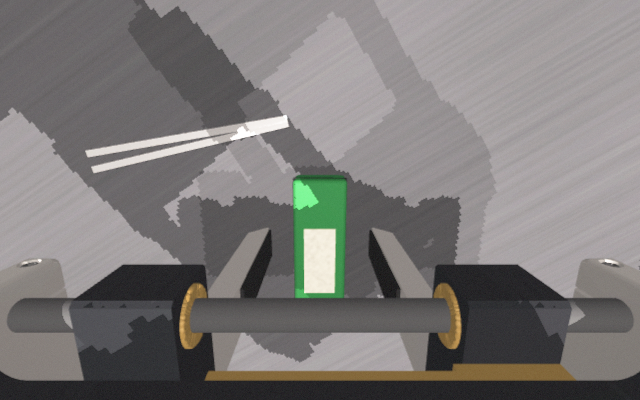

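The box sits centrally between the fingers at (320,240). Gripping.

```bash
python3 -m inch '[{"angular":[0,0,0],"xyz":[-0.3,0,2.5],"jaw":0.25},{"angular":[0,0,0],"xyz":[0,0,0],"jaw":0.25},{"angular":[0,0,0],"xyz":[0,0,0],"jaw":-1},{"angular":[0,0,0],"xyz":[0,0,0],"jaw":-1},{"angular":[0,0,0],"xyz":[0,0,0],"jaw":-1},{"angular":[0,0,0],"xyz":[0,0,0],"jaw":-1},{"angular":[0,0,0],"xyz":[0,0,0],"jaw":-1},{"angular":[0,0,0],"xyz":[0,0,0],"jaw":-1},{"angular":[0,0,0],"xyz":[0,0,0],"jaw":-1}]' 18; python3 -c "
from h import *
go(.6688,.2097,.26,90.85);print(env.observe()['ft_force'])"
```

```text
time_s: 33.83
ee_pos: [0.436, 0.1551, 0.1044]
ee_rot: [0.0, 0.27, 0.963, 0.0]
ft_force: [0.3, -0.2, 0.0]
finger_gap: 0.0297
pose [0.436  0.1551 0.1044] az 58.7 tilt [0.     0.0001] turn z -32.15 deg; then shift [-233.6   51.2 -155.6] t 33.8333 gap 0.0296939563013028 q [ 0.19  0.32  2.02  0.    0.8  -0.83]
[ 0.32038516 -0.16679993  0.00841093]
```

```bash
python3 -m inch '[{"angular":[0,0,0],"xyz":[0,0,-35],"jaw":-1},{"angular":[0,0,0],"xyz":[0,0,-35],"jaw":-1},{"angular":[0,0,0],"xyz":[0,0,-35],"jaw":-1},{"angular":[0,0,-6.43],"xyz":[0,0,-30],"jaw":-1},{"angular":[0,0,-6.43],"xyz":[0,0,0],"jaw":-1},{"angular":[0,0,-6.43],"xyz":[0,0,0],"jaw":-1},{"angular":[0,0,-6.43],"xyz":[0,0,0],"jaw":-1},{"angular":[0,0,-6.43],"xyz":[0,0,0],"jaw":-1},{"angular":[0,0,0],"xyz":[-33.4,8.6,0],"jaw":-1},{"angular":[0,0,0],"xyz":[-33.4,8.6,0],"jaw":-1},{"angular":[0,0,0],"xyz":[-33.4,8.6,0],"jaw":-1},{"angular":[0,0,0],"xyz":[-33.4,8.6,0],"jaw":-1},{"angular":[0,0,0],"xyz":[-33.4,8.6,0],"jaw":-1},{"angular":[0,0,0],"xyz":[-33.4,8.6,0],"jaw":-1},{"angular":[0,0,0],"xyz":[0,0,0],"jaw":-1},{"angular":[0,0,0],"xyz":[0,0,0],"jaw":-1},{"angular":[0,0,0],"xyz":[0,0,0],"jaw":-1},{"angular":[0,0,0],"xyz":[0,0,0],"jaw":-1},{"angular":[0,0,0],"xyz":[0,0,0],"jaw":-1}]' 18; python3 -c "
from h import *
go(.6356,.2104,.13,90.85);snap('wrist','w19')"
```

```text
time_s: 35.42
ee_pos: [0.6343, 0.2093, 0.2398]
ee_rot: [-0.0, -0.007, 1.0, -0.0]
ft_force: [-0.8, 0.1, -0.7]
finger_gap: 0.03
pose [0.6343 0.2093 0.2398] az 90.84 tilt [-0.0005 -0.0001] turn z -0.01 deg; then shift [ -1.4   1.1 109.8] t 35.4167 gap 0.02997168027991284 q [ 0.21  0.45  1.39  0.    1.3  -1.37]
```

View pics/w19.png

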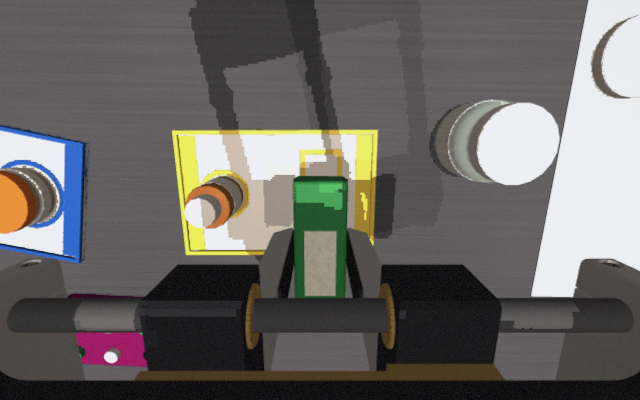

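The box is over the rectangle at (320,170). The jar at (515,143) and the bottle stay clear. Lowering.

```bash
python3 -m inch '[{"angular":[0,0,0],"xyz":[-1,1,40],"jaw":-1},{"angular":[0,0,0],"xyz":[0,0,40],"jaw":-1},{"angular":[0,0,0],"xyz":[0,0,35],"jaw":-1},{"angular":[0,0,0],"xyz":[0,0,0],"jaw":-1},{"angular":[0,0,0],"xyz":[0,0,0],"jaw":-1},{"angular":[0,0,0],"xyz":[0,0,0],"jaw":-1},{"angular":[0,0,0],"xyz":[0,0,0],"jaw":-1},{"angular":[0,0,0],"xyz":[0,0,0],"jaw":-1},{"angular":[0,0,0],"xyz":[0,0,0],"jaw":-1},{"angular":[0,0,0],"xyz":[0,0,0],"jaw":-1},{"angular":[0,0,0],"xyz":[0,0,0],"jaw":-1},{"angular":[0,0,0],"xyz":[0,0,0],"jaw":-1},{"angular":[0,0,0],"xyz":[0,0,0],"jaw":-1}]' 18; python3 -c "
from h import *
go(.6355,.2104,.1084,90.85);print(env.observe()['ft_force'])"
```

```text
time_s: 36.55
ee_pos: [0.6366, 0.2106, 0.1245]
ee_rot: [0.0, -0.007, 1.0, 0.0]
ft_force: [0.5, 1.1, -0.3]
finger_gap: 0.0298
pose [0.6366 0.2106 0.1245] az 90.84 tilt [0.0001 0.0001] turn z -0.01 deg; then shift [ 1.1 -0.2 16.1] t 36.55 gap 0.029823784438455108 q [ 0.22  0.55  1.53  0.    1.07 -1.37]
[ 0.51249826  1.07424741 -0.28633028]
```

```bash
python3 -m inch '[{"angular":[0,0,0],"xyz":[1,-0.2,10],"jaw":-1},{"angular":[0,0,0],"xyz":[0,0,5],"jaw":-1},{"angular":[0,0,0],"xyz":[0,0,0],"jaw":-1},{"angular":[0,0,0],"xyz":[0,0,0],"jaw":-1},{"angular":[0,0,0],"xyz":[0,0,0],"jaw":-1},{"angular":[0,0,0],"xyz":[0,0,0],"jaw":-1},{"angular":[0,0,0],"xyz":[0,0,0],"jaw":-1},{"angular":[0,0,0],"xyz":[0,0,0],"jaw":-1},{"angular":[0,0,0],"xyz":[0,0,0],"jaw":-1},{"angular":[0,0,0],"xyz":[0,0,0],"jaw":-1}]' 18; python3 -c "
from h import *
go(.6355,.2104,.1084,90.85);print(env.observe()['ft_force'])"
```

```text
time_s: 37.38
ee_pos: [0.6357, 0.2104, 0.1095]
ee_rot: [0.0, -0.007, 1.0, 0.0]
ft_force: [-0.0, -0.3, -0.1]
finger_gap: 0.0297
pose [0.6357 0.2104 0.1095] az 90.84 tilt [0.0002 0.0001] turn z -0.01 deg; then shift [0.2 0.  1.1] t 37.3833 gap 0.029724815375223035 q [ 0.22  0.56  1.55  0.    1.03 -1.37]
[-0.00481916 -0.25234804 -0.14612401]
```

Release, lift, then back away in +x for a look.

```bash
python3 -m inch '[{"angular":[0,0,0],"xyz":[0.2,0,1.0],"jaw":-1},{"angular":[0,0,0],"xyz":[0,0,0],"jaw":-1},{"angular":[0,0,0],"xyz":[0,0,0],"jaw":-1},{"angular":[0,0,0],"xyz":[0,0,0],"jaw":-1},{"angular":[0,0,0],"xyz":[0,0,0],"jaw":-0.05},{"angular":[0,0,0],"xyz":[0,0,0],"jaw":-0.05},{"angular":[0,0,0],"xyz":[0,0,0],"jaw":-0.05},{"angular":[0,0,0],"xyz":[0,0,0],"jaw":-0.05},{"angular":[0,0,0],"xyz":[0,0,-30],"jaw":-0.05},{"angular":[0,0,0],"xyz":[0,0,-40],"jaw":-0.05},{"angular":[0,0,0],"xyz":[0,0,-40],"jaw":-0.05},{"angular":[0,0,0],"xyz":[0,0,-40],"jaw":-0.05},{"angular":[0,0,0],"xyz":[-33,0,-20],"jaw":-0.05},{"angular":[0,0,0],"xyz":[0,-35,0],"jaw":-0.05},{"angular":[0,0,0],"xyz":[0,-35,0],"jaw":-0.05},{"angular":[0,0,0],"xyz":[0,0,0],"jaw":-0.05},{"angular":[0,0,0],"xyz":[0,0,0],"jaw":-0.05},{"angular":[0,0,0],"xyz":[0,0,0],"jaw":-0.05},{"angular":[0,0,0],"xyz":[0,0,0],"jaw":-0.05},{"angular":[0,0,0],"xyz":[0,0,0],"jaw":-0.05}]' 18; python3 - <<'E'
from h import *
go(.6355,.2104,.1084,90.85);snap('wrist','w20'); crop('w20',220,70,460,220,3.3,'w20b'); snap('top','t20');snap('scene','s20');crop('t20',60,100,500,300,1.8,'t20b')
E
```

```text
time_s: 39.05
ee_pos: [0.6692, 0.142, 0.2782]
ee_rot: [-0.0, -0.008, 1.0, 0.0]
ft_force: [-0.1, 0.1, -1.0]
finger_gap: 0.0447
pose [0.6692 0.142  0.2782] az 90.92 tilt [-0.0003  0.0005] turn z 0.07 deg; then shift [ 32.6  68.8 169.9] t 39.05 gap 0.04468863579036364 q [ 0.11  0.45  1.29  0.    1.4  -1.48]
```

View pics/w20.png

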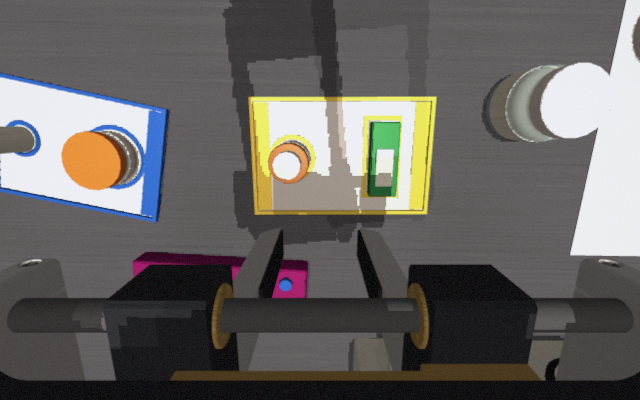

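View pics/w20b.png

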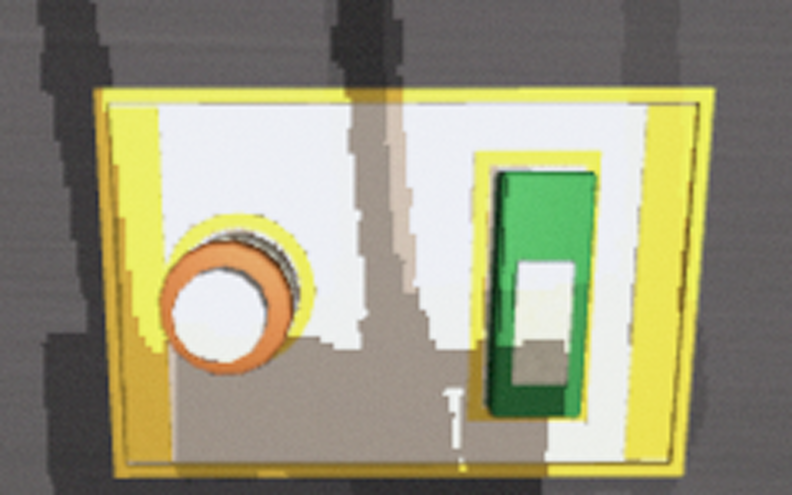

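View pics/s20.png

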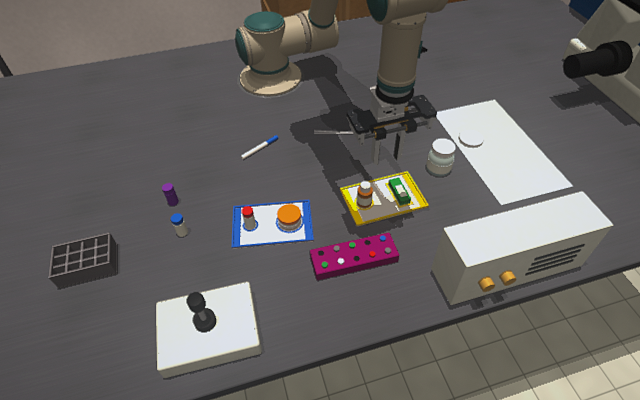

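View pics/t20b.png

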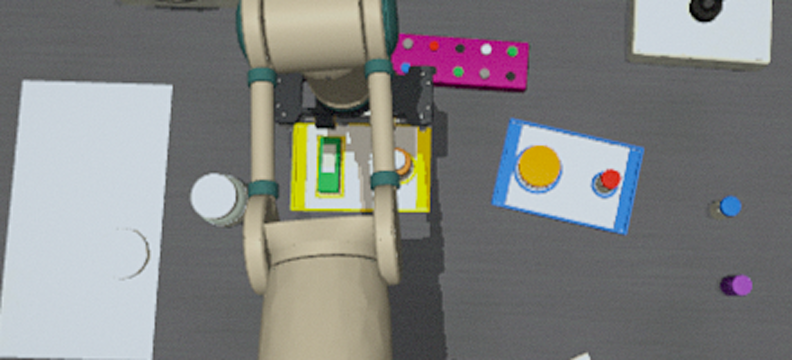

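Everything is in place and the bystanders haven't moved. I'll check the box centre and angle numerically.

```bash
python3 - <<'E'
from h import *
F=lambda x0,y0,s,p:(x0+(p[0]+.5)/s-.5,y0+(p[1]+.5)/s-.5)
def q(P,z):
    C=np.array([atz('w20',*F(220,70,3.3,p),z) for p in P]);print(C.mean(0),[round(np.linalg.norm(C[i]-C[i-1]),4) for i in range(4)],[round(np.degrees(np.arctan2(*(C[i]-C[j])[[1,0]])),2) for i,j in((3,0),(2,1))])
q(((504,171),(597,172),(580,418),(490,416)),.024)
q(((475,152),(601,152),(587,421),(469,420)),.004)
print(atz('w20',*F(220,70,3.3,(219,314)),.074))
for p in((375,150),): print(dep('w20',*p))
E
```

```text
[0.63593251 0.20965346 0.024     ] [np.float64(0.0786), np.float64(0.0291), np.float64(0.079), np.float64(0.0299)] [np.float64(-0.25), np.float64(0.28)]
[0.6356146  0.21029143 0.004     ] [np.float64(0.0908), np.float64(0.0416), np.float64(0.0912), np.float64(0.0415)] [np.float64(1.42), np.float64(1.33)]
[0.63639611 0.11061531 0.074     ]
[0.62567794 0.19939412 0.02422259]
```

```bash
python3 -c "
from workcell import env
print(env.hand_in(), env.observe()['time_s'])"
```

```text
the job is handed in; nothing more can be done
the job is handed in; nothing more can be done
```

Both kits are made up in the order asked and the job is handed in, at about 39 s of the 125 s limit. My last wrist-camera checks put every part within 1 mm of its mark.

| Part | Last check against its mark |
|---|---|
| White dish on the large ring | about 0.2 mm off centre |
| Orange dish stacked on it | about 0.3 mm off when placed, 0.7 mm in a later oblique view; top at about 40 mm, upright |
| Red-capped vial on the small ring | about 0.6 mm off centre, upright |
| Amber bottle on the yellow ring | about 0.3 mm off centre, upright |
| Green box on the rectangle | about 0.7 mm off centre, flat (top at 24 mm) |

- **Box angle:** the last pixel readings put the box about 1° off the rectangle. That is near the limit of what I could read. The gripper angle at release matched the tray to about 0.1°.
- **Camera disagreement:** the fixed cameras and the wrist camera differed by 2–3 mm, within or just beyond the stated 2 mm calibration. I used the wrist camera for both grasping and placing so that the error cancels. One height triangulated from the top and wrist cameras for the blue ring came out wrong (62 mm), so I set it aside for the wrist camera's agreeing tray measurements.
- **Left alone:** the final views show the blue-capped vial, jar, tube rack, purple vial and the larger white disc still in place. I compared these by eye, not by measurement.

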